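# Lock a mixing pot into a pot mixer and latch the lid

### The arm

A 6-joint arm with a two-finger parallel gripper is mounted at the origin on the work surface. World frame = base frame: x ahead of the robot, y to its left, z up, the work surface at z = 0. Lengths are in m, angles in rad, forces in N, time in s.
With the tool pointing down it reaches from about 0.35 to 0.775 m from the base axis. Payload 5.5 kg.
Tool frame: the origin (TCP) lies on the centre line of the jaws, within the pads' length; the fingertips stand 11 mm ahead of it and the grasp point (between the pads) lies 8 mm behind it (env.nose_length is the distance from the TCP to the fingertips, in m); x points along the fingers, z is the direction in which the jaws open and shut, and the axes are right-handed (so a half turn about x gives the same grasp; the last joint's range is limited). The gripper opens to 85 mm and grips with 20 to 120 N. Pads are 22 mm wide; open, the fingers measure 114 mm over their backs; the gripper's body (76 mm by 85 mm) begins 54 mm behind the grasp point. The pads swing forward as they close: fully open they stand 13 mm farther back than shut.
Start: joints at [0.964, 0.313, 0.046, 1.304, 0, 1.431], TCP at [0.259, 0.514, 0.242] pointing down, gripper open.
Joint ranges: [-2.76, 2.76], [-0.86, 1.69], [-1.03, 1.26], [-2.2, 2.34], [-1.47, 1.5], [-3.14, 3.14]. Speed limits (rad/s): [2.57, 2.57, 3.14, 3.14, 3.14, 3.14].

### API

Orientations are given as a unit quaternion [w, x, y, z].
In Python, from workcell import env gives the robot as it stands. The module is installed in compiled form; this text tells all that it offers.
- The arm moves only by the tool step_arm, never from a script. Its argument "moves" is a list that holds one entry, the list of rows, each a list of 7 numbers: the turn, a rotation vector about the tool's x, y, z in rad, then the shift along the tool's x, y, z in m, then the opening, from 0 (shut) to 1 (fully open). In form: [[[rx, ry, rz, tx, ty, tz, grip], ...]]. A call has 1 to 12 rows; each row is the pose to reach, as a shift and turn from the pose measured when the call began, along the tool's axes at that moment; what a row does not reach only later rows make up. A row lasts 1/10 s, in which the tool goes at most 50 mm and 8.59 degrees, less where a joint would pass 70% of its speed; a pose out of reach is approached as far as the arm can. A call with a gripper value outside its range is refused whole. The fingers move at their own pace and stop on an object; "force" is the grip in N (left out, the last holds). Time passes only in rows, so rows that repeat a pose let the fingers close. It gives the time, the measured TCP pose, the force and the opening at its end, in the units of the state.
- env.get_state(): the state, without advancing time (a new reading comes with each control period).
- env.read_camera(name): name is "scene" or "top" or "wrist"; returns (picture, depth): 400x640x3 uint8, red, green, blue; 400x640 float32, m along the optical axis (not along the pixel's ray), 0 where there is no reading.
- env.get_calibration(name): a dict with "mtx" (3x3 intrinsics, pixels), "distortion" ([k1, k2, p1, p2, k3] as OpenCV has them; the pictures are not rectified), "camera_from_world" (4x4, takes a point from world to camera coordinates); the wrist camera has in their place "T_tool_cam" (4x4, takes a point from camera to tool coordinates, whose origin is the TCP and whose axes are the tool frame's). Camera axes: x right, y down, z forward; pixel columns grow to the right and rows downward; lengths in m; the calibration is good to about 2 mm. A picture is of the moment at which its call begins: read the wrist's pose just before it. get_calibration takes no time and is no camera call.
- env.hand_in(): hands the job in, once; it reports no verdict.
Trained networks look in the newest picture that a camera, given by its name, has taken for a name from the list of things; names that differ only in an ending like _2 or _b are one class to them, and where a whole thing is asked for, a point or a joint stands for the part that bears it (a point fixed in the world has none). Each returns a list of dicts, best first, with "confidence" (0 to 1); they miss things now and then, are a little off and sometimes report something else, mostly with a low value. They report only what shows in the picture. A call takes as long as a camera call. They do not tell look-alikes from the thing itself.
- env.boxes_of(camera, thing): "uv" ([column, row] in pixels, amid what is visible of it).
- env.silhouettes(camera, thing): "mask" (400x640 bool, what is visible of it) and "uv" ([column, row] in pixels, amid what is visible of it).
The state is a dict: "clock": time; "joint_pos": joint angles; "qvel": joint speeds; "tau": joint torques, N m; "tcp_pos": TCP position; "orientation": TCP orientation; "wrist_force": force on the tool from outside, world axes, zero at the start; "ft_torque": the same for the moment, N m; "finger_gap": finger opening in m.
Only numpy, scipy, OpenCV 4.12 (cv2) and the standard library are available. Lean on these libraries where they do the work, as an engineer would, in place of code of your own. Each camera call takes 0.05 s, during which the arm holds its last target.

### The job

Load the pot mixer: take the metal pot with the bar handle and the two side pins, and twist it clockwise down into the mixer's tilted socket until it sits fully home on the bottom. Then let go of it and swing the clear lid over it, pressing it past its catch so that it stays shut. Leave the other things on the table where they are.

Things in the scene. Friction and masses are not known exactly. Their poses are not given: they have to be found in the camera images.
- pot: Closed aluminium pot, 0.25 kg, upright on the table. Origin: underside centre; z up. Body 54 mm dia. to z 55 mm, lowest 18 mm tapered to 42 mm dia. Two 8 mm round pins stick out along +x and -x to 40 mm from the axis, centres at z 46 mm. On top a grey grip bar: 46 mm long along x (parallel to the pins), 14 mm wide, z 53 to 90 mm. Same after half a turn.
- socket: Tilted socket of the white mixer (0.2 x 0.2 m). Origin: bore centre in the grey deck, 110 mm above the table; z: bore axis outwards, tilted 30 deg from vertical to the machine's front (open side); x: up the slope to the hinge. Bore 58 mm dia., flat floor at z -36.5 mm, ringed by an aluminium bayonet collar, radius 29.5 to 47 mm, up to z 29 mm, the same after half a turn.
- bore_floor (a point): Centre of the bore floor: where the pot's underside must end. Four sprung rubber pads at socket z -5 to -15 mm stick 2 mm into the pot's way and grip it: pushing straight takes very roughly 20 N, less while turning; the pot does not sink by itself. Axes as the socket's.
- entry_gap (a point): Middle of one of two open gaps in the collar, 40 deg counter-clockwise (seen from outside) from the socket's x; the other is opposite. Here pins can go down to a floor at socket z 14 mm. A pin's centre has room from 25 to 55 deg; elsewhere the collar is closed from above. Turned clockwise, pins run under a sloping roof (slot 10.5 mm high).
- pin_end (a point): Where a pin's centre ends, pot home: -41 deg from the socket's x, at a stop. The pin ramp falls from floor z 14 mm at 18 deg to z 4 mm at -32 deg, going clockwise, then a level pocket. So the pot goes in with its bar at about 40 deg and is turned about 80 deg clockwise while pressed down; home, its underside is on the bore floor and its pins are 1.5 mm off theirs.
- lid (a joint): Lid hinge: 0 = shut, about 2.0 rad = wide open (starts 1.85 to 2.1). A light spring lifts the lid off its seat unless it is latched; it moves with 1 to 3 N at its edge. The catch is met near 0.08 rad and gives way at roughly 9 to 13 N on the front edge; the lid then snaps to 0. The pot must be home, or the lid strikes its bar.
- lid_hinge (a point): Middle of the lid's hinge axis, on the socket's x axis, 75 mm up-slope from the bore axis; the axis is parallel to the socket's y. The lid is a clear hood with grey edges, 150 mm from hinge to front, 150 mm wide, 60 mm high, open below. At joint value q it is turned by q about the socket's +y away from shut.
- lid_edge (a point): Point on the lid's flat outer face (60 mm above the hinge plane), on its middle line, 15 mm from its front edge and 135 mm from the hinge: the place to push it over and press it down. The point's z points out of that face.
- jar: Bystander: white jar with a round grey cap, 56 mm diameter, 85 mm tall, no bar, no pins. Origin: underside centre.
- glue: Bystander: white bottle, 48 mm diameter, 130 mm tall. Origin: underside centre.
- foam_block: Bystander: white foam offcut 90 x 50 x 40 mm. Origin: underside centre.
- foam_strip: Bystander: white foam strip 50 x 160 x 25 mm. Origin: underside centre.
- brush: Bystander: paint brush lying flat, about 200 mm long.
- water_cup: Bystander: white cup, 72 mm diameter, 90 mm tall. Origin: underside centre.
- tin: Bystander: steel tin, 70 mm diameter, 40 mm tall. Origin: underside centre.
There are look-alikes about, which are no part of the job. What is shaped like the pot but orange or yellow is not meant.

How it is judged:
By the outcome, as a careful person would: the job done as asked, in the order asked, and still so for the second after the job is handed in, with the robot touching nothing.
It also fails if it takes over 72 s, if anything falls off the work surface, if the arm or the gripper's body presses on something with over 40 N, if the wrist force passes 120 N, or if a joint passes its speed limit or range.

## Working session

There is one attempt and no reset: what is moved stays moved. The work goes in short steps, Python scripts to look and compute and a tool call to move; the robot and the scene stay as the last step left them, time stands still between calls to the robot, and variables do not carry over. Pictures are saved under pics/ and viewed, and the job is handed in when it is done.

Besides the shell and the picture viewer there is one more tool, called after "Call:" as a command line: name --argument value ..., lists and objects as JSON in quotes. step_arm: Moves the arm, as the interface text tells. Its arguments: {"type":"object","properties":{"moves":{"type":"array","items":{"type":"array","items":{"type":"array","items":{"type":"number"}}}},"force":{"type":"number"}},"required":["moves"]}

```bash
mkdir -p pics; cat > h.py <<'E'
import numpy as np, cv2
from scipy.spatial.transform import Rotation as R
from workcell import env
def Rq(q): return R.from_quat([q[1],q[2],q[3],q[0]]).as_matrix()
def save(n,p): cv2.imwrite('pics/'+n,p[:,:,::-1])
def world(cam,uv,d,st=None):
    c=env.get_calibration(cam); uv=np.asarray(uv,float).reshape(-1,1,2)
    n=cv2.undistortPoints(uv,np.array(c['mtx']),np.array(c['distortion'])).reshape(-1,2)
    P=np.c_[n,np.ones(len(n))]*np.asarray(d).reshape(-1,1)
    if cam=='wrist':
        T=np.array(c['T_tool_cam']);P=P@T[:3,:3].T+T[:3,3]
        return P@Rq(st['orientation']).T+np.array(st['tcp_pos'])
    T=np.linalg.inv(np.array(c['camera_from_world']));return P@T[:3,:3].T+T[:3,3]
def proj(cam,P,st=None):
    c=env.get_calibration(cam);P=np.asarray(P,float).reshape(-1,3)
    if cam=='wrist':
        T=np.array(c['T_tool_cam']);P=(P-np.array(st['tcp_pos']))@Rq(st['orientation']);P=(P-T[:3,3])@T[:3,:3]
    else:
        T=np.array(c['camera_from_world']);P=P@T[:3,:3].T+T[:3,3]
    return cv2.projectPoints(P,np.zeros(3),np.zeros(3),np.array(c['mtx']),np.array(c['distortion']))[0].reshape(-1,2)
E
python3 - <<'E'
from h import *
for c in ['scene','top']:
    p,d=env.read_camera(c); save(c+'0.png',p); np.savez(c+'0.npz',p=p,d=d)
    T=np.linalg.inv(np.array(env.get_calibration(c)['camera_from_world']));print(c,T.round(3).tolist())
    for t in ['pot','socket','lid']:
        for r in env.boxes_of(c,t): print(c,t,np.round(r['uv']),round(r['confidence'],2))
print(env.get_state())
E
```

```text
scene [[-0.846, 0.44, -0.302, 0.913], [0.534, 0.68, -0.503, 0.682], [-0.016, -0.587, -0.81, 1.233], [0.0, 0.0, 0.0, 1.0]]
scene pot [327. 231.] 0.97
scene pot [363. 228.] 0.91
scene pot [327. 279.] 0.36
scene socket [278. 159.] 0.73
scene lid [273. 125.] 0.87
scene lid [408. 248.] 0.33
top [[-0.014, -0.989, 0.148, 0.291], [-1.0, 0.014, 0.0, -0.014], [-0.002, -0.148, -0.989, 1.566], [0.0, 0.0, 0.0, 1.0]]
top pot [264. 205.] 0.76
top pot [298. 202.] 0.75
top pot [288. 235.] 0.62
top socket [386. 185.] 0.74
top lid [408. 188.] 0.73
{'clock': 0.4, 'joint_pos': array([ 9.64395770e-01,  3.13342161e-01,  4.58892888e-02,  1.30358424e+00,
       -2.63164895e-06,  1.43119468e+00]), 'qvel': array([ 0.00255403, -0.00056845,  0.00174162,  0.00015358, -0.00024654,
       -0.00053966]), 'tau': array([-2.09334343e-03, -4.79896688e+01,  2.98392713e+01,  5.05586315e-03,
       -2.27115033e-04,  8.69078036e-06]), 'tcp_pos': array([0.25874661, 0.51343328, 0.24215593]), 'orientation': array([ 0.60200833, -0.37083479,  0.60216357,  0.37076484]), 'wrist_force': array([ 0.7432668 ,  0.34344808, -0.31926912]), 'ft_torque': array([ 0.06032389, -0.00971576, -0.02263267]), 'finger_gap': 0.08505831406882972}
```

View pics/scene0.png

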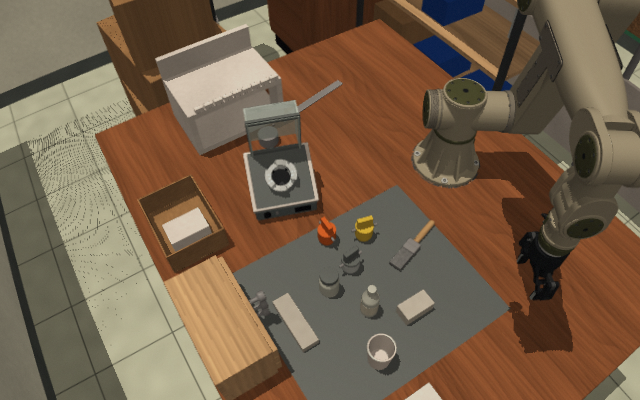

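View pics/top0.png

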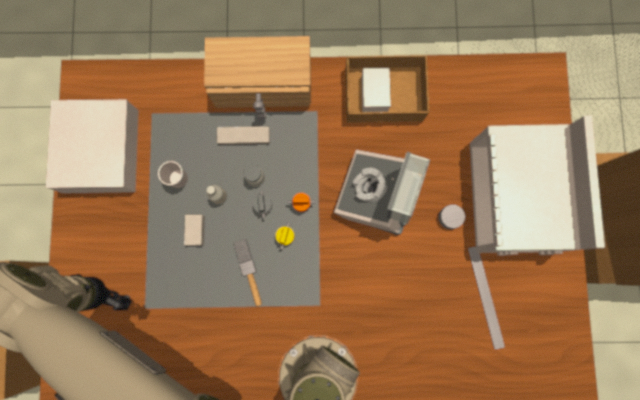

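```bash
python3 - <<'E'
from h import *
z=np.load('scene0.npz');p,d=z['p'],z['d']
cv2.imwrite('pics/scene0c.png',cv2.resize(p[60:310,180:460,::-1],None,fx=2.8,fy=2.4,interpolation=2)[:600,:800])
z=np.load('top0.npz');p,d=z['p'],z['d']
cv2.imwrite('pics/top0c.png',cv2.resize(p[130:270,240:440,::-1],None,fx=4,fy=4,interpolation=2))
E
```

```text
(no output)
```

View pics/scene0c.png

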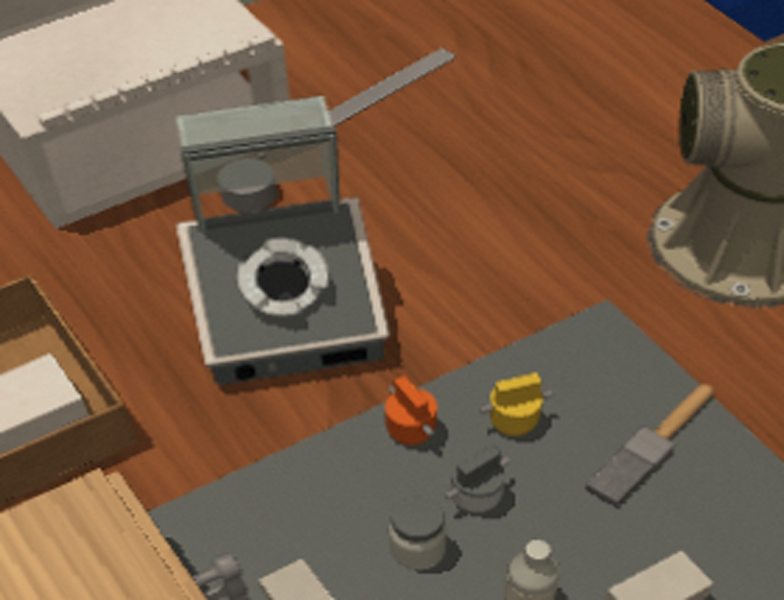

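View pics/top0c.png

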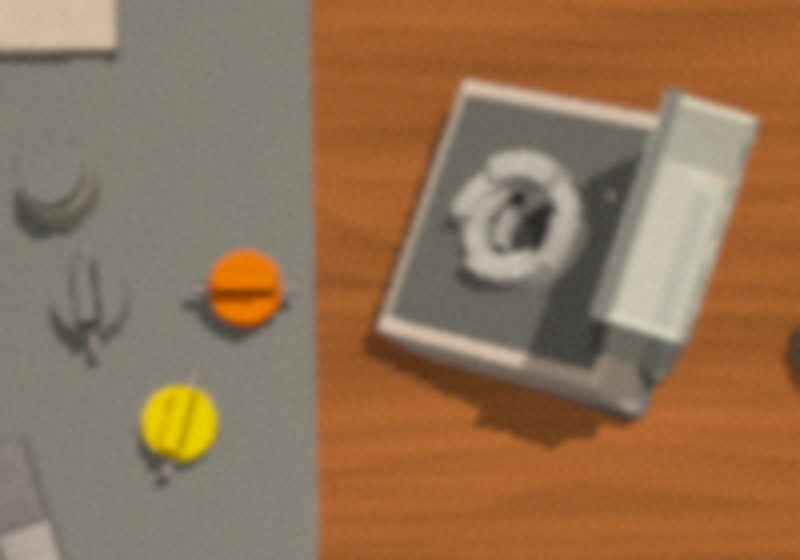

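The metal pot is at about (352,263) in scene and (262,205) in top, beside the jar. The mixer's collar is at (280,177) in scene and (370,184) in top, with the lid open behind it on the right. I'll measure both from depth.

```bash
cat > cloud.py <<'E'
from h import *
V,U=np.mgrid[0:400,0:640]
def cloud(cam,d,p,st=None):
    m=d>0
    P=np.zeros((400,640,3));P[m]=world(cam,np.c_[U[m],V[m]],d[m],st);return P
E
python3 - <<'E'
from cloud import *
for c in ['top','scene']:
    z=np.load(c+'0.npz');P=cloud(c,z['d'],z['p'])
    uv0=dict(top=(262,205),scene=(352,263))[c]
    Q=P[uv0[1]-25:uv0[1]+26,uv0[0]-25:uv0[0]+26].reshape(-1,3)
    ctr=P[uv0[1],uv0[0]];print(c,'center px',ctr.round(4))
    Q=Q[np.linalg.norm(Q[:,:2]-ctr[:2],axis=1)<0.05]
    b=Q[(Q[:,2]>0.08)];print('bar',len(b),b.mean(0).round(4),b.max(0).round(4),b.min(0).round(4))
    B=b[:,:2]-b[:,:2].mean(0);w,v=np.linalg.eigh(B.T@B/len(B));print(np.sqrt(w),v[:,1],np.degrees(np.arctan2(v[1,1],v[0,1])))
    if 1:
        t=Q[(Q[:,2]>0.03)];print('all',t[:,:2].min(0),t[:,:2].max(0),np.median(Q[Q[:,2]<0.02][:,2]))
    # deck
    uv0=dict(top=(370,184),scene=(280,177))[c]
    Q=P[uv0[1]-45:uv0[1]+46,uv0[0]-45:uv0[0]+46].reshape(-1,3)
    Q=Q[(Q[:,2]>0.04)&(Q[:,2]<0.3)]
    rng=np.random.default_rng(0);best=0
    for i in range(800):
        a=Q[rng.integers(0,len(Q),3)];n=np.cross(a[1]-a[0],a[2]-a[0])
        if np.linalg.norm(n)<1e-5:continue
        n/=np.linalg.norm(n);n*=np.sign(n[2])
        if abs(n[2]-.866)>.06:continue
        k=np.abs((Q-a[0])@n)<0.004
        if k.sum()>best:best=k.sum();bk=k
    D=Q[bk];m=D.mean(0);n=np.linalg.svd(D-m)[2][2];n*=np.sign(n[2]);print('deck',best,len(Q),m,n,np.degrees(np.arccos(n[2])))
    h=(Q-m)@n;k=(h>.022)&(h<.034);C=Q[k]
    print('collar',k.sum(),C.mean(0),h[k].mean())
E
```

```text
top center px [0.4893 0.1507 0.0936]
bar 97 [0.4979 0.1552 0.0886] [0.5199 0.1662 0.0974] [0.4759 0.145  0.0826]
[0.00505436 0.01347881] [-0.99537439 -0.09607194] -174.48698059998992
all [0.45944892 0.12744154] [0.53747957 0.18221796] -0.0008865850902001204
deck 2183 4469 [ 0.53286626 -0.15811039  0.10671187] [0.17239367 0.46986775 0.86573941] 30.032756464783407
collar 316 [ 0.53322822 -0.15615818  0.13746791] 0.027606398462345742
scene center px [0.505  0.1729 0.0536]
bar 103 [0.5015 0.158  0.0901] [0.5233 0.1662 0.0972] [0.4773 0.1473 0.0801]
[0.00456525 0.01388406] [-0.99603322 -0.08898212] -174.89494828466025
all [0.46009999 0.12950269] [0.54010975 0.18360062] 0.0023640736166670173
deck 2468 4569 [ 0.54151024 -0.15866942  0.10863934] [0.17021399 0.4664128  0.86803588] 29.76880757819036
collar 306 [ 0.54102165 -0.15142169  0.13689601] 0.027825073681110073
```

```bash
python3 - <<'E'
from cloud import *
from scipy.optimize import least_squares
n=np.array([0.1713,0.468,0.867]);n/=np.linalg.norm(n)
x=-np.array([n[0],n[1],0]);x/=np.linalg.norm(x);x=x-n*(x@n);x/=np.linalg.norm(x);y=np.cross(n,x)
S=np.c_[x,y,n];print(S.round(4))
for c in ['top','scene']:
    z=np.load(c+'0.npz');P=cloud(c,z['d'],z['p'])
    o=np.array([.523,-.17,.11])
    L=(P-o)@S
    m=(np.abs(L[...,0])<.12)&(np.abs(L[...,1])<.1)&(z['d']>0)
    deck=m&(np.abs(L[...,2])<.006);print(c,'deck h',np.median(L[deck][:,2]), 'y-range of machine',np.percentile(L[m&(L[...,2]>-.01)][:,1],[0.5,99.5]),'x',np.percentile(L[deck][:,0],[.5,99.5]))
    hz=L[...,2]-np.median(L[deck][:,2])
    r=m&(hz>.021)&(hz<.036)&(np.hypot(L[...,0],L[...,1])<.065)
    Q=L[r][:,:2]
    # maximize points in annulus 29.5..47
    best=max(((np.sum((lambda rr:(rr>.0285)&(rr<.048))(np.hypot(Q[:,0]-a,Q[:,1]-b)))-0.01*abs(np.median(np.hypot(Q[:,0]-a,Q[:,1]-b))-.039)*1e3,a,b) for a in np.arange(-.02,.02,.001) for b in np.arange(-.02,.02,.001)))
    f=least_squares(lambda t:np.maximum(.0305-np.hypot(Q[:,0]-t[0],Q[:,1]-t[1]),0)+np.maximum(np.hypot(Q[:,0]-t[0],Q[:,1]-t[1])-.046,0),best[1:],loss='soft_l1',f_scale=.001)
    print(len(Q),best,f.x,'world origin',(o+S@np.array([*f.x,np.median(L[deck][:,2])])).round(4))
    # gap profile: height in annulus by angle
    A=np.degrees(np.arctan2(L[...,1]-f.x[1],L[...,0]-f.x[0]));rr=np.hypot(L[...,0]-f.x[0],L[...,1]-f.x[1])
    k=(rr>.034)&(rr<.043)&m
    print([(a,round(float(np.median(hz[k&(abs(A-a-7.5)<7.5)])*1000))) for a in range(-180,180,15) if (k&(abs(A-a-7.5)<7.5)).any()])
s=env.get_state();print(Rq(s['orientation']).round(3))
c=env.get_calibration('wrist');print(np.array(c['T_tool_cam']).round(3).tolist(),np.array(c['mtx']).round(0).tolist())
E
```

```text
[[-0.298   0.9391  0.1713]
 [-0.8142 -0.3437  0.468 ]
 [ 0.4984 -0.      0.867 ]]
top deck h 0.0031034071899791733 y-range of machine [-0.08938446  0.09907041] x [-0.09943667  0.08238876]
355 (np.float64(346.99725602174806), np.float64(-0.00799999999999999), np.float64(0.010000000000000026)) [-0.00804726  0.00988581] world origin [ 0.5352 -0.1654  0.1087]
[(-180, 21), (-165, 14), (-150, 16), (-135, 30), (-120, 31), (-105, 30), (-90, 28), (-75, 31), (-60, 28), (-45, 19), (-30, 23), (-15, 27), (0, 28), (15, 16), (30, 15), (45, 15), (60, 26), (75, 31), (90, 27), (105, 28), (120, 31), (135, 17), (150, 21), (165, 24)]
scene deck h 0.004233627502872166 y-range of machine [-0.08712966  0.09900324] x [-0.10247854  0.11959513]
329 (np.float64(328.9955909790298), np.float64(-0.010999999999999992), np.float64(0.012000000000000028)) [-0.01128393  0.01208577] world origin [ 0.5384 -0.163   0.108 ]
[(-180, 30), (-165, 18), (-150, 16), (-135, 17), (-120, 31), (-105, 32), (-90, 32), (-75, 31), (-60, 32), (-45, 22), (-30, 25), (-15, 28), (0, 31), (15, 18), (30, 19), (45, 18), (60, 31), (75, 32), (90, 32), (105, 31), (120, 30), (135, 23), (150, 26), (165, 28)]
[[-0.    -0.893  0.45 ]
 [-0.     0.45   0.893]
 [-1.     0.    -0.   ]]
[[-0.0, -0.305, 0.952, -0.133], [-0.0, -0.952, -0.305, 0.077], [1.0, -0.0, 0.0, 0.0], [0.0, 0.0, 0.0, 1.0]] [[314.0, 0.0, 320.0], [0.0, 314.0, 203.0], [0.0, 0.0, 1.0]]
```

```bash
cat >> h.py <<'E'
def rel(pos,Rt):
    s=env.get_state();R0=Rq(s['orientation'])
    rv=R.from_matrix(R0.T@Rt).as_rotvec();t=R0.T@(np.asarray(pos)-np.array(s['tcp_pos']))
    print('rel',rv.round(3).tolist(),t.round(4).tolist(),'deg',round(float(np.degrees(np.linalg.norm(rv))),1),'clock',s['clock'],'F',s['wrist_force'].round(1),'j',s['joint_pos'].round(2))
def frame(x,y):
    x=np.array(x,float);x/=np.linalg.norm(x);y=np.array(y,float);y-=x*(x@y);y/=np.linalg.norm(y);return np.c_[x,y,np.cross(x,y)]
E
python3 - <<'E'
from h import *
a=np.radians(185.3)
rel([.4997,.1566,.20],frame([0,0,-1],[np.cos(a),np.sin(a),0]))
E
```

```text
rel [-0.559, -0.0, -0.0] [0.0422, -0.3758, -0.2102] deg 32.0 clock 0.4 F [ 0.7  0.3 -0.3] j [ 0.96  0.31  0.05  1.3  -0.    1.43]
```

Call:
step_arm --moves '[[[-0.559,0,0,0.042,-0.376,-0.21,0.7],[-0.559,0,0,0.042,-0.376,-0.21,0.7],[-0.559,0,0,0.042,-0.376,-0.21,0.7],[-0.559,0,0,0.042,-0.376,-0.21,0.7],[-0.559,0,0,0.042,-0.376,-0.21,0.7],[-0.559,0,0,0.042,-0.376,-0.21,0.7],[-0.559,0,0,0.042,-0.376,-0.21,0.7],[-0.559,0,0,0.042,-0.376,-0.21,0.7],[-0.559,0,0,0.042,-0.376,-0.21,0.7],[-0.559,0,0,0.042,-0.376,-0.21,0.7],[-0.559,0,0,0.042,-0.376,-0.21,0.7],[-0.559,0,0,0.042,-0.376,-0.21,0.7]]]' --force 60

```text
clock: 1.6
tcp_pos: [0.4995, 0.1572, 0.2003]
orientation: [0.476, -0.522, 0.476, 0.523]
wrist_force: [0.7, 0.2, 0.2]
finger_gap: 0.0599
```

```bash
python3 - <<'E'
from cloud import *
s=env.get_state();p,d=env.read_camera('wrist');save('w1.png',p);np.savez('w1.npz',p=p,d=d,q=s['orientation'],t=s['tcp_pos'])
print(s['tcp_pos'],s['joint_pos'].round(2),s['clock'])
P=cloud('wrist',d,p,s)
m=(d>0)&(np.linalg.norm(P[...,:2]-[.4997,.1566],axis=2)<.05)
for lo,hi in [(.084,.1),(.06,.1),(.04,.06)]:
    b=P[m&(P[...,2]>lo)&(P[...,2]<hi)]
    r=cv2.minAreaRect((b[:,:2]*1000).astype(np.float32));print(lo,len(b),b.mean(0).round(4),r)
    B=b[:,:2]-b[:,:2].mean(0);w,v=np.linalg.eigh(B.T@B);print(np.degrees(np.arctan2(v[1,1],v[0,1])))
E
```

```text
[0.49951041 0.15720053 0.20027106] [ 0.15  0.23 -0.17  1.17  0.    0.06] 1.6
0.084 953 [0.499  0.1566 0.0912] ((500.6204833984375, 156.92454528808594), (45.77027893066406, 13.862809181213379), 5.016449928283691)
-175.05229618262715
0.06 1045 [0.4972 0.1565 0.0896] ((500.60333251953125, 156.87554931640625), (45.885353088378906, 13.977169036865234), 5.3893866539001465)
-175.0481263815423
0.04 1995 [0.4958 0.1565 0.0556] ((500.1887512207031, 156.89459228515625), (54.537452697753906, 64.38042449951172), 56.02285385131836)
57.13695266096008
```

View pics/w1.png

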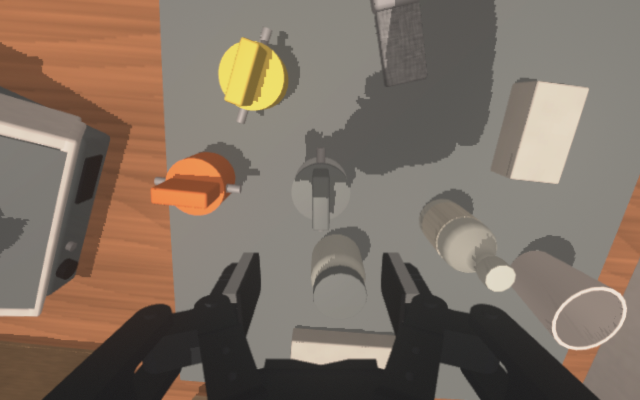

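The grey pot's bar shows at (320,200), between the fingers. The wrist measurement gives its centre as (0.5005, 0.1568) and its heading as 5.1°. I'm descending.

```bash
python3 - <<'E'
from h import *
a=np.radians(185.1)
rel([.5005,.1568,.073],frame([0,0,-1],[np.cos(a),np.sin(a),0]))
E
```

```text
rel [0.005, 0.0, -0.0] [0.1274, -0.0011, -0.001] deg 0.3 clock 1.65 F [-0.2  0.3 -0. ] j [ 0.15  0.23 -0.17  1.17  0.    0.06]
```

Call:
step_arm --moves '[[[0.005,0,0,0.04,-0.001,-0.001,0.6],[0.005,0,0,0.08,-0.001,-0.001,0.6],[0.005,0,0,0.11,-0.001,-0.001,0.6],[0.005,0,0,0.127,-0.001,-0.001,0.6],[0.005,0,0,0.127,-0.001,-0.001,0.5],[0.005,0,0,0.127,-0.001,-0.001,0],[0.005,0,0,0.127,-0.001,-0.001,0],[0.005,0,0,0.127,-0.001,-0.001,0],[0.005,0,0,0.127,-0.001,-0.001,0],[0.005,0,0,0.127,-0.001,-0.001,0],[0.005,0,0,0.127,-0.001,-0.001,0],[0.005,0,0,0.127,-0.001,-0.001,0]]]' --force 100

```text
clock: 2.85
tcp_pos: [0.5017, 0.1573, 0.0752]
orientation: [-0.478, 0.522, -0.476, -0.521]
wrist_force: [-1.9, 2.1, 6.5]
finger_gap: 0.0123
```

Call:
step_arm --moves '[[[0,0,0,0,0,0,0],[0,0,0,-0.02,0,0,0],[0,0,0,-0.06,0,0,0],[0,0,0,-0.1,0,0,0],[0,0,0,-0.14,0,0,0],[0,0,0,-0.17,0,0,0],[0,0,0,-0.17,0,0,0],[0,0,0,-0.17,0,0,0]]]'

```text
clock: 3.65
tcp_pos: [0.5012, 0.157, 0.2451]
orientation: [-0.479, 0.522, -0.476, -0.521]
wrist_force: [0.1, -0.0, -2.9]
finger_gap: 0.0123
```

```bash
python3 - <<'E'
from cloud import *
s=env.get_state();p,d=env.read_camera('wrist');save('w2.png',p)
print(s['tcp_pos'],s['joint_pos'].round(2),s['clock'],s['wrist_force'],s['finger_gap'])
P=cloud('wrist',d,p,s)
T=(P-np.array(s['tcp_pos']))@Rq(s['orientation'])
np.savez('w2.npz',p=p,d=d,T=T)
m=(d>0)&(np.abs(T[...,1])<.06)&(np.abs(T[...,2])<.05)
for lo,hi in [(-.03,.0),(0,.012),(.012,.025),(.025,.035)]:
    b=T[m&(T[...,0]>lo)&(T[...,0]<hi)];print(lo,len(b),b.mean(0).round(4) if len(b) else '',b.min(0).round(3),b.max(0).round(3))
p2,d2=env.read_camera('scene');save('s2.png',cv2.resize(p2[100:300,230:480],None,fx=3,fy=3))
E
```

```text
[0.5012407  0.15695653 0.24512116] [ 0.15  0.21 -0.08  1.27  0.    0.06] 3.65 [ 0.1229321  -0.02109209 -2.88626053] 0.012337973918714804
-0.03 5524 [-0.0161  0.0061 -0.0004] [-0.03  -0.023 -0.02 ] [-0.     0.024  0.019]
0 450 [ 0.0045  0.0173 -0.0004] [ 0.     0.006 -0.019] [0.012 0.024 0.018]
0.012 3446 [ 0.0193  0.0146 -0.0004] [ 0.012 -0.01  -0.027] [0.025 0.041 0.027]
0.025 479 [ 0.0289  0.0266 -0.0008] [ 0.025  0.011 -0.025] [0.035 0.041 0.024]
```

View pics/w2.png

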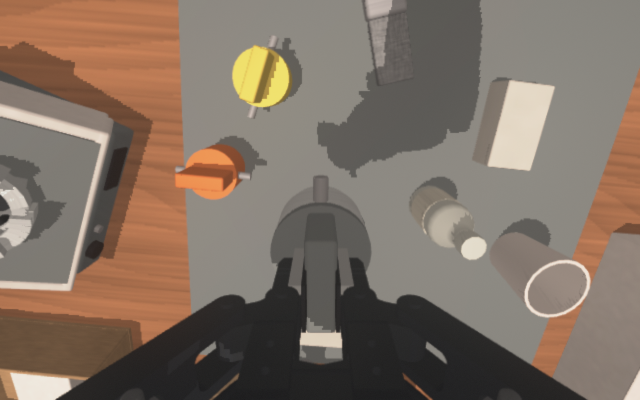

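View pics/s2.png

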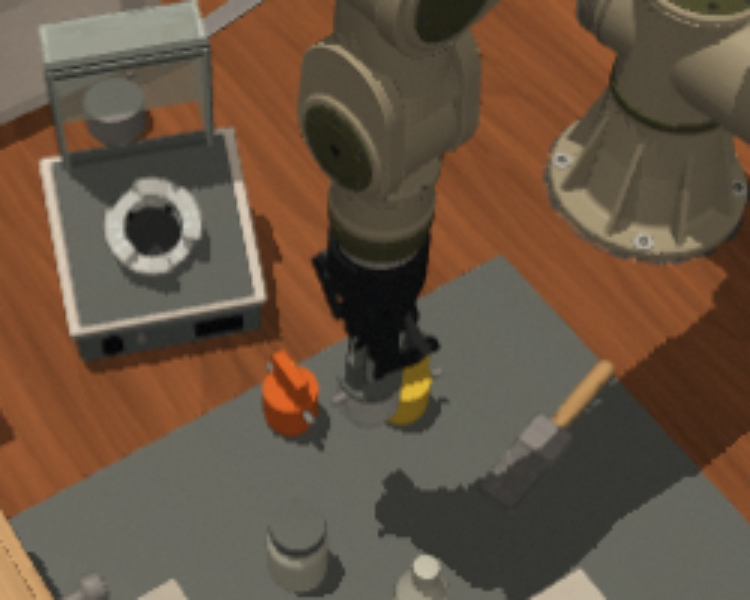

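```bash
cat >> h.py <<'E'
n=np.array([0.1713,0.468,0.867]);n/=np.linalg.norm(n)
sx=-np.array([n[0],n[1],0]);sx/=np.linalg.norm(sx);sx=sx-n*(sx@n);sx/=np.linalg.norm(sx);sy=np.cross(n,sx)
S=np.c_[sx,sy,n]; O=np.array([.537,-.164,.1095])
def barframe(deg):
    a=np.radians(deg);return frame(-n,-(np.cos(a)*sx+np.sin(a)*sy))
def tgt(deg,u,dx=0,dy=0,H=.075): rel(O+S@np.array([dx,dy,u+H]),barframe(deg))
E
python3 - <<'E'
from h import *
tgt(40,.09)
E
```

```text
rel [1.281, 0.548, -0.121] [-0.0095, -0.0433, -0.2484] deg 80.1 clock 3.75 F [ 0.3 -0.3 -3.1] j [ 0.15  0.21 -0.08  1.27  0.    0.06]
```

Call:
step_arm --moves '[[[1.281,0.548,-0.121,-0.01,-0.043,-0.248,0],[1.281,0.548,-0.121,-0.01,-0.043,-0.248,0],[1.281,0.548,-0.121,-0.01,-0.043,-0.248,0],[1.281,0.548,-0.121,-0.01,-0.043,-0.248,0],[1.281,0.548,-0.121,-0.01,-0.043,-0.248,0],[1.281,0.548,-0.121,-0.01,-0.043,-0.248,0],[1.281,0.548,-0.121,-0.01,-0.043,-0.248,0],[1.281,0.548,-0.121,-0.01,-0.043,-0.248,0],[1.281,0.548,-0.121,-0.01,-0.043,-0.248,0],[1.281,0.548,-0.121,-0.01,-0.043,-0.248,0],[1.281,0.548,-0.121,-0.01,-0.043,-0.248,0],[1.281,0.548,-0.121,-0.01,-0.043,-0.248,0]]]'

```text
clock: 4.95
tcp_pos: [0.5645, -0.0862, 0.2513]
orientation: [0.581, -0.276, 0.765, -0.039]
wrist_force: [-0.6, -0.9, -3.1]
finger_gap: 0.0124
```

```bash
python3 - <<'E'
from cloud import *
tgt(40,.09)
s=env.get_state();p,d=env.read_camera('wrist');save('w3.png',p)
P=cloud('wrist',d,p,s);L=(P-O)@S;np.savez('w3.npz',p=p,d=d,P=P,L=L)
E
```

```text
rel [0.002, -0.002, -0.002] [-0.001, -0.0012, 0.0002] deg 0.2 clock 4.95 F [-0.6 -0.9 -3.1] j [-0.05  0.45  0.17  1.46 -0.5   1.21]
```

View pics/w3.png

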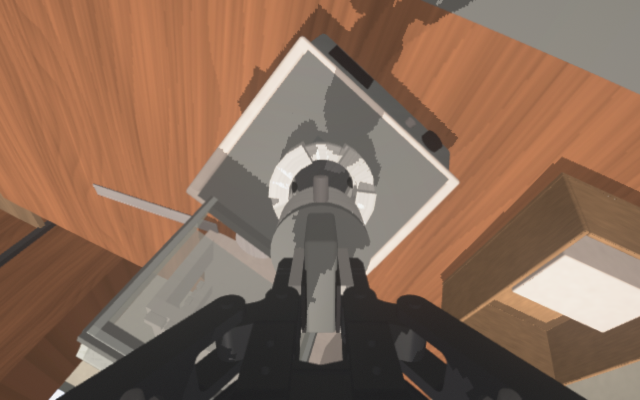

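The collar is visible around (322,180). One gap, near (325,152), lines up with the front pin at (320,185). I'll refine the socket fit from this close view.

```bash
python3 - <<'E'
from cloud import *
from scipy.optimize import least_squares
z=np.load('w3.npz');L=z['L'];d=z['d'];P=z['P']
m=(d>0)&(abs(L[...,0])<.09)&(abs(L[...,1])<.09)
k=m&(abs(L[...,2])<.006)&(np.hypot(L[...,0],L[...,1])>.055)
D=P[k]; 
for _ in range(3):
    c=D.mean(0);nn=np.linalg.svd(D-c,full_matrices=False)[2][2];nn*=np.sign(nn[2]);D=D[abs((D-c)@nn)<.003]
print(len(D),nn,n,'deck h at axis',((c-O)@nn)/(n@nn), 'std',((D-c)@nn).std())
k=m&(L[...,2]>.02)&(L[...,2]<.036)&(np.hypot(L[...,0]+.0,L[...,1])<.06)
Q=L[k];print(len(Q),np.median(Q[:,2]),Q[:,:2].min(0),Q[:,:2].max(0))
q=Q[:,:2]
f=least_squares(lambda t:np.maximum(.0295-np.hypot(q[:,0]-t[0],q[:,1]-t[1]),0)+np.maximum(np.hypot(q[:,0]-t[0],q[:,1]-t[1])-.047,0),[0,0],loss='soft_l1',f_scale=.0005)
print(f.x,np.median(f.fun))
# outer edge points per angle
A=np.degrees(np.arctan2(q[:,1]-f.x[1],q[:,0]-f.x[0]));rr=np.hypot(q[:,0]-f.x[0],q[:,1]-f.x[1])
print([(a,round(rr[(A>=a)&(A<a+10)].min()*1e3,1),round(rr[(A>=a)&(A<a+10)].max()*1e3,1),int(((A>=a)&(A<a+10)).sum())) for a in range(-180,180,10) if ((A>=a)&(A<a+10)).sum()>3])
# outer circle fit
sel=[i for a in range(-180,180,5) for i in [np.where((A>=a)&(A<a+5))[0]] if len(i)>5]
e=np.array([q[i[np.argsort(rr[i])[-2]]] for i in sel]);ang=[A[i].mean() for i in sel]
ok=np.hypot(e[:,0]-f.x[0],e[:,1]-f.x[1])>.043;e=e[ok]
g=least_squares(lambda t:np.hypot(e[:,0]-t[0],e[:,1]-t[1])-.047,[0,0],loss='soft_l1',f_scale=.001);print('outer',g.x,g.fun.round(4))
k=m&(L[...,2]>.008)&(L[...,2]<.0195)&(np.hypot(L[...,0]-g.x[0],L[...,1]-g.x[1])<.0455)&(np.hypot(L[...,0]-g.x[0],L[...,1]-g.x[1])>.031)
a=np.degrees(np.arctan2(L[k][:,1]-g.x[1],L[k][:,0]-g.x[0]));print('gap',len(a),np.histogram(a,bins=range(-180,181,10)))
# machine edges in socket y from deck points
E
```

```text
18412 [0.17266846 0.47003883 0.86559176] [0.17129514 0.46798674 0.86697543] deck h at axis 0.002747240557761332 std 0.0007505919045372567
2748 0.031141695045799337 [-0.04836033 -0.04664947] [0.04403143 0.04770369]
[-0.00132872  0.00039107] 0.0
[(-180, np.float64(31.3), np.float64(47.0), 144), (-170, np.float64(31.7), np.float64(46.9), 74), (-130, np.float64(30.2), np.float64(37.8), 23), (-120, np.float64(29.4), np.float64(47.3), 180), (-110, np.float64(29.3), np.float64(47.3), 169), (-100, np.float64(29.4), np.float64(47.2), 166), (-90, np.float64(29.6), np.float64(47.3), 160), (-80, np.float64(29.5), np.float64(47.0), 156), (-70, np.float64(29.5), np.float64(47.2), 153), (-60, np.float64(29.5), np.float64(46.7), 153), (-50, np.float64(29.8), np.float64(47.6), 86), (-40, np.float64(31.8), np.float64(47.5), 115), (-30, np.float64(38.0), np.float64(47.1), 57), (-20, np.float64(45.6), np.float64(47.8), 4), (90, np.float64(41.4), np.float64(47.7), 20), (100, np.float64(35.2), np.float64(47.2), 83), (110, np.float64(29.7), np.float64(47.5), 143), (120, np.float64(29.3), np.float64(47.2), 
[... 363 characters left out ...]
0003 -0.0003 -0.0005 -0.0001 -0.     -0.0003 -0.0003 -0.0004
 -0.0001 -0.0001  0.0003 -0.0005 -0.0002  0.0003 -0.0001  0.0001  0.0001
 -0.0001 -0.0003 -0.0002  0.0004 -0.0006 -0.0002 -0.     -0.0001 -0.
 -0.0004 -0.0002 -0.0002 -0.0002]
gap 533 (array([  0,  91, 106, 105, 115, 104,   8,   0,   0,   0,   0,   0,   0,
         0,   0,   0,   1,   0,   0,   0,   0,   0,   0,   0,   0,   0,
         0,   0,   0,   0,   0,   3,   0,   0,   0,   0]), array([-180, -170, -160, -150, -140, -130, -120, -110, -100,  -90,  -80,
        -70,  -60,  -50,  -40,  -30,  -20,  -10,    0,   10,   20,   30,
         40,   50,   60,   70,   80,   90,  100,  110,  120,  130,  140,
        150,  160,  170,  180]))
```

```bash
cat >> h.py <<'E'
O=O+S@np.array([-.0011,.0005,.001])
a_=np.radians(69.83);n=np.array([np.sin(np.pi/6)*np.cos(a_),np.sin(np.pi/6)*np.sin(a_),np.cos(np.pi/6)])
sx=-np.array([n[0],n[1],0]);sx/=np.linalg.norm(sx);sx=sx-n*(sx@n);sx/=np.linalg.norm(sx);sy=np.cross(n,sx);S=np.c_[sx,sy,n]
def where(H=.075):
    s=env.get_state();Rt=Rq(s['orientation']);l=S.T@(np.array(s['tcp_pos'])-O)
    b=S.T@(-Rt[:,1]);ax=S.T@(-Rt[:,0]);print('u %.1f dx %.1f dy %.1f mm bar %.1f deg tilt'%((l[2]-H)*1e3,l[0]*1e3,l[1]*1e3,np.degrees(np.arctan2(b[1],b[0]))),np.degrees(ax[:2]).round(2),'F socket',(S.T@s['wrist_force']).round(1),'M',(S.T@s['ft_torque']).round(2),'gap',round(s['finger_gap'],4),'clk',s['clock'],'j',s['joint_pos'].round(2))
E
python3 - <<'E'
from h import *
print(O,n);where();tgt(40,.035)
E
```

```text
[ 0.53796863 -0.16280831  0.10981879] [0.17240338 0.46933685 0.8660254 ]
u 88.5 dx 1.0 dy -1.5 mm bar 40.1 deg tilt [0.11 0.06] F socket [-1.6 -0.6 -1.6] M [0.02 0.8  0.02] gap 0.0116 clk 5.0 j [-0.05  0.45  0.17  1.46 -0.5   1.21]
rel [0.003, 0.0, -0.002] [0.0535, -0.0003, 0.0017] deg 0.2 clock 5.0 F [-0.3  0.7 -2.2] j [-0.05  0.45  0.17  1.46 -0.5   1.21]
```

Call:
step_arm --moves '[[[0.003,0,-0.002,0.0,0,0.002,0],[0.003,0,-0.002,0.02,0,0.002,0],[0.003,0,-0.002,0.04,0,0.002,0],[0.003,0,-0.002,0.053,0,0.002,0],[0.003,0,-0.002,0.06,0,0.002,0],[0.003,0,-0.002,0.067,0,0.002,0],[0.003,0,-0.002,0.074,0,0.002,0],[0.003,0,-0.002,0.08,0,0.002,0],[0.003,0,-0.002,0.085,0,0.002,0],[0.003,0,-0.002,0.085,0,0.002,0]]]'

```text
clock: 6.0
tcp_pos: [0.5512, -0.1257, 0.177]
orientation: [0.581, -0.276, 0.765, -0.041]
wrist_force: [-0.1, -0.3, -3.4]
finger_gap: 0.0122
```

```bash
python3 - <<'E'
from h import *
where();tgt(40,-.01)
p,d=env.read_camera('wrist');save('w4.png',p)
E
```

```text
u 2.9 dx -0.5 dy -0.3 mm bar 40.0 deg tilt [0.02 0.04] F socket [-1.4  0.  -3.1] M [-0.01  0.77 -0.01] gap 0.0122 clk 6.0 j [-0.12  0.45 -0.02  1.24 -0.51  1.14]
rel [-0.0, -0.0, -0.001] [0.0129, -0.0006, -0.0001] deg 0.0 clock 6.0 F [-0.1 -0.3 -3.4] j [-0.12  0.45 -0.02  1.24 -0.51  1.14]
```

View pics/w4.png

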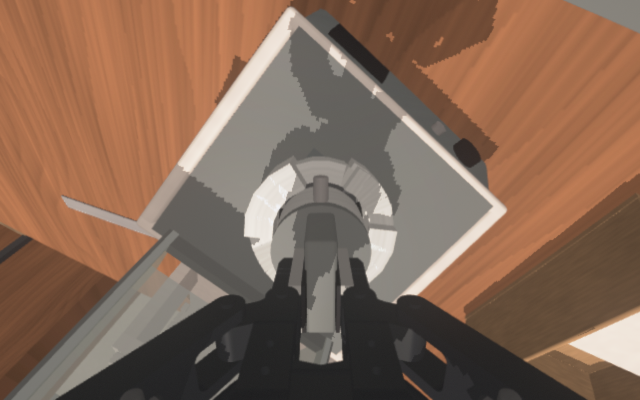

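The pot has entered the collar without contact. Its pin at (320,185) sits between the gap edges at (293,165) and (350,168). I'll continue down slowly.

Call:
step_arm --moves '[[[0,0,0,0.005,0,0,0],[0,0,0,0.01,0,0,0],[0,0,0,0.014,0,0,0],[0,0,0,0.017,0,0,0],[0,0,0,0.02,0,0,0],[0,0,0,0.02,0,0,0]]]'

```text
clock: 6.65
tcp_pos: [0.5481, -0.1355, 0.1601]
orientation: [0.581, -0.276, 0.764, -0.041]
wrist_force: [1.0, -3.1, -3.5]
finger_gap: 0.012
```

```bash
python3 -c "
from h import *
where();tgt(40,-.028)"
```

```text
u -16.9 dx -0.1 dy 0.1 mm bar 39.9 deg tilt [-0.01 -0.01] F socket [ 0.5  2.  -4.3] M [ 0.39  0.28 -0.07] gap 0.012 clk 6.65 j [-0.13  0.45 -0.06  1.19 -0.51  1.12]
rel [-0.001, 0.0, 0.0] [0.0111, -0.0, -0.0001] deg 0.1 clock 6.65 F [ 1.  -3.1 -3.5] j [-0.13  0.45 -0.06  1.19 -0.51  1.12]
```

Call:
step_arm --moves '[[[0,0,0,0.003,0,0,0],[0,0,0,0.006,0,0,0],[0,0,0,0.009,0,0,0],[0,0,0,0.011,0,0,0],[0,0,0,0.012,0,0,0]]]'

```text
clock: 7.15
tcp_pos: [0.5471, -0.1404, 0.1518]
orientation: [0.583, -0.276, 0.763, -0.041]
wrist_force: [-0.4, 8.1, 12.3]
finger_gap: 0.0126
```

```bash
python3 -c "
from h import *
where();tgt(40,-.028)"
```

```text
u -26.5 dx 0.1 dy 0.8 mm bar 39.9 deg tilt [ 0.06 -0.21] F socket [-0.4 -3.2 14.4] M [-0.78  0.49 -0.12] gap 0.0126 clk 7.15 j [-0.14  0.45 -0.08  1.16 -0.51  1.11]
rel [-0.002, 0.003, 0.002] [0.0015, 0.0006, -0.0006] deg 0.2 clock 7.15 F [-0.4  8.1 12.3] j [-0.14  0.45 -0.08  1.16 -0.51  1.11]
```

Call:
step_arm --moves '[[[0,0,0,0.002,0,-0.0005,0],[0.08,0,0,0.003,0,-0.0005,0],[0.16,0,0,0.003,0,-0.0005,0],[0.24,0,0,0.003,0,-0.0005,0],[0.32,0,0,0.003,0,-0.0005,0],[0.38,0,0,0.003,0,-0.0005,0]]]' --force 120

```text
clock: 7.75
tcp_pos: [0.5471, -0.1404, 0.1506]
orientation: [0.626, -0.161, 0.741, -0.184]
wrist_force: [0.1, 9.4, 8.7]
finger_gap: 0.0119
```

```bash
python3 -c "
from h import *
where();tgt(0,-.0316)"
```

```text
u -27.6 dx -0.6 dy 0.9 mm bar 18.1 deg tilt [ 0.2  -0.36] F socket [-3.3 -3.2 12. ] M [-0.85  0.85  0.54] gap 0.0119 clk 7.75 j [-0.14  0.45 -0.08  1.15 -0.51  1.49]
rel [0.316, 0.007, -0.002] [0.004, -0.0003, -0.001] deg 18.1 clock 7.75 F [0.1 9.4 8.7] j [-0.14  0.45 -0.08  1.15 -0.51  1.49]
```

Call:
step_arm --moves '[[[0.08,0,0,0.003,0,0,0],[0.16,0,0,0.004,0,-0.0005,0],[0.24,0,0,0.005,0,-0.0005,0],[0.32,0,0,0.006,0,-0.0005,0],[0.4,0,0,0.007,0,-0.0005,0],[0.48,0,0,0.008,0,-0.0005,0]]]'

```text
clock: 8.35
tcp_pos: [0.5457, -0.1425, 0.1466]
orientation: [0.647, -0.007, 0.675, -0.355]
wrist_force: [-4.5, 13.9, 19.3]
finger_gap: 0.0123
```

```bash
python3 - <<'E'
from h import *
where();tgt(-30,-.037)
p,d=env.read_camera('wrist');save('w5.png',p)
E
```

```text
u -32.3 dx -0.4 dy 0.3 mm bar -9.4 deg tilt [ 0.25 -0.52] F socket [-0.3 -9.  22.5] M [-2.19  0.04  0.46] gap 0.0123 clk 8.35 j [-0.15  0.44 -0.1   1.13 -0.51  1.97]
rel [0.359, 0.007, -0.007] [0.0047, -0.0005, -0.0002] deg 20.6 clock 8.35 F [-4.5 13.9 19.3] j [-0.15  0.44 -0.1   1.13 -0.51  1.97]
```

View pics/w5.png

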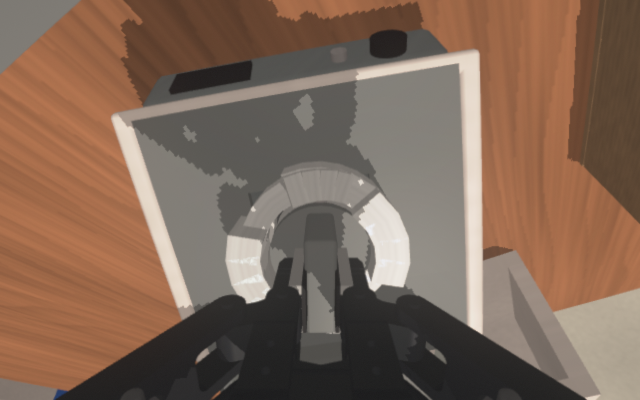

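The pins are now under the collar roof and the pot follows the bar. It's sinking as the ramp predicts.

Call:
step_arm --moves '[[[0.08,0,0,0.003,0,0,0],[0.16,0,0,0.004,0,0,0],[0.24,0,0,0.005,0,0,0],[0.32,0,0,0.006,0,0,0],[0.4,0,0,0.007,0,0,0],[0.46,0,0,0.008,0,0,0]]]'

```text
clock: 9.0
tcp_pos: [0.5446, -0.1441, 0.1435]
orientation: [0.633, 0.142, 0.575, -0.499]
wrist_force: [-4.9, 23.3, 31.6]
finger_gap: 0.012
```

```bash
python3 - <<'E'
from h import *
where();tgt(-41,-.0365)
E
```

```text
u -35.9 dx -0.3 dy -0.2 mm bar -36.0 deg tilt [ 0.34 -0.68] F socket [ -1.7 -12.7  37.4] M [-3.06  0.27  0.87] gap 0.012 clk 9.0 j [-0.15  0.44 -0.11  1.12 -0.51  2.42]
rel [0.088, 0.006, -0.012] [0.0006, -0.0001, 0.0004] deg 5.1 clock 9.0 F [-4.9 23.3 31.6] j [-0.15  0.44 -0.11  1.12 -0.51  2.42]
```

Call:
step_arm --moves '[[[0.04,0.003,-0.006,0.002,0,0,0],[0.08,0.006,-0.01,0.002,0,0,0],[0.12,0.006,-0.01,0.002,0,0,0],[0.13,0.006,-0.01,0.003,0,0,0],[0.13,0.006,-0.01,0.003,0,0,0]]]'

```text
clock: 9.5
tcp_pos: [0.544, -0.1436, 0.1435]
orientation: [0.619, 0.179, 0.546, -0.536]
wrist_force: [-2.8, 12.1, 18.0]
finger_gap: 0.012
```

```bash
python3 - <<'E'
from h import *
where();tgt(-41,-.0365)
E
```

```text
u -35.8 dx -0.6 dy -0.9 mm bar -42.9 deg tilt [ 0.15 -0.15] F socket [-0.  -6.8 20.8] M [-1.28  0.36  2.83] gap 0.012 clk 9.5 j [-0.15  0.45 -0.1   1.13 -0.51  2.55]
rel [-0.034, 0.0, -0.004] [0.0007, 0.0002, 0.0011] deg 1.9 clock 9.5 F [-2.8 12.1 18. ] j [-0.15  0.45 -0.1   1.13 -0.51  2.55]
```

Call:
step_arm --moves '[[[-0.02,0,0,0.003,0,0,0],[-0.02,0,0,0.005,0,0.0005,0],[-0.02,0,0,0.007,0,0.0005,0],[-0.02,0,0,0.007,0,0.0005,0]]]'

```text
clock: 9.9
tcp_pos: [0.5441, -0.1437, 0.1434]
orientation: [0.624, 0.171, 0.552, -0.526]
wrist_force: [-4.4, 26.0, 37.1]
finger_gap: 0.0119
```

```bash
python3 - <<'E'
from h import *
where()
E
```

```text
u -35.9 dx -0.6 dy -0.8 mm bar -41.3 deg tilt [ 0.31 -0.48] F socket [ -1.3 -13.1  43.6] M [-3.06  0.33  2.12] gap 0.0119 clk 9.9 j [-0.15  0.44 -0.11  1.12 -0.51  2.52]
```

Call:
step_arm --moves '[[[0,0,0,0,0,0,0],[0,0,0,0,0,0,0.26],[0,0,0,0,0,0,0.26],[0,0,0,0,0,0,0.26],[0,0,0,0,0,0,0.26],[0,0,0,-0.01,0,0,0.26],[0,0,0,-0.025,0,0,0.26],[0,0,0,-0.045,0,0,0.4],[0,0,0,-0.075,0,0,0.4],[0,0,0,-0.11,0,0,0.4],[0,0,0,-0.11,0,0,0.4]]]'

```text
clock: 11.0
tcp_pos: [0.5647, -0.0907, 0.2438]
orientation: [0.627, 0.173, 0.549, -0.525]
wrist_force: [0.5, -0.8, 0.5]
finger_gap: 0.0342
```

```bash
python3 - <<'E'
from cloud import *
where()
s=env.get_state();p,d=env.read_camera('wrist');save('w6.png',p)
P=cloud('wrist',d,p,s);L=(P-O)@S;np.savez('w6.npz',p=p,d=d,P=P,L=L)
rr=np.hypot(L[...,0],L[...,1]);h=L[...,2];m=d>0
k=m&(abs(h)<.008)&(rr>.06)&(rr<.09);print('deck',np.median(h[k]))
k=m&(h>.022)&(h<.036)&(rr>.033)&(rr<.046);print('collar',np.median(h[k]),k.sum())
k=m&(rr<.026)&(h>.04)&(h<.09);print('bar',np.median(h[k]),k.sum());Q=L[k&(h>.045)]
print(cv2.minAreaRect((Q[:,:2]*1000).astype(np.float32)))
k=m&(rr<.026)&(h>.005)&(h<.04);print('body top',np.median(h[k]),k.sum())
p,d=env.read_camera('scene');save('s6.png',cv2.resize(p[60:260,200:400],None,fx=3,fy=3))
E
```

```text
u 79.5 dx 0.4 dy 0.2 mm bar -41.4 deg tilt [ 0.42 -0.91] F socket [0.7 0.8 0.2] M [ 0.03  0.46 -0.01] gap 0.0342 clk 11.0 j [-0.06  0.44  0.13  1.41 -0.5   2.62]
deck 0.0017047063876970646
collar 0.030290150176795087 2817
bar 0.05550394440490451 1062
((-0.41849708557128906, -0.5217628479003906), (14.109312057495117, 46.031497955322266), 52.86380386352539)
body top 0.02084192973333092 1743
```

View pics/w6.png

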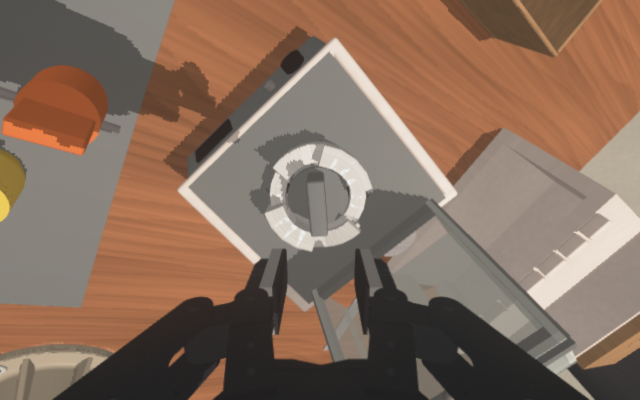

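View pics/s6.png

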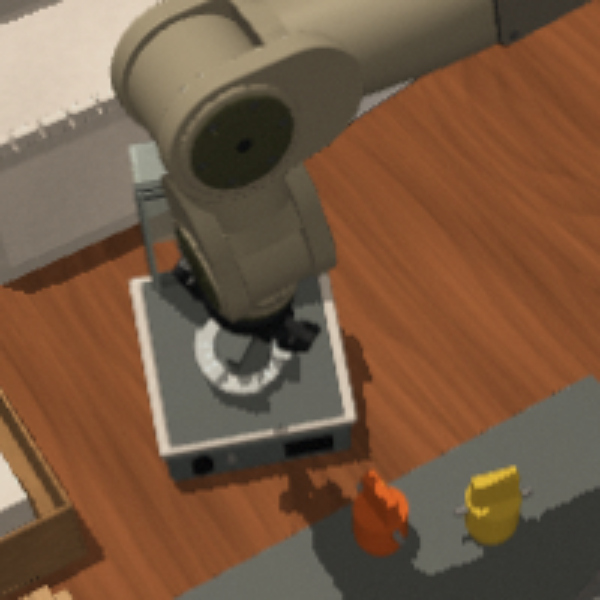

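```bash
python3 - <<'E'
from cloud import *
z=np.load('w6.npz');L=z['L'];d=z['d'];p=z['p']
rr=np.hypot(L[...,0],L[...,1]);h=L[...,2]
for lo in (.05,.0535):
    Q=L[(d>0)&(rr<.03)&(h>lo)&(h<.065)][:,:2];B=Q-Q.mean(0);w,v=np.linalg.eigh(B.T@B);print(len(Q),np.degrees(np.arctan2(v[1,1],v[0,1])),Q.mean(0),cv2.minAreaRect((Q*1e4).astype(np.float32)))
cv2.imwrite('pics/w6c.png',cv2.resize(p[130:260,250:390,::-1],None,fx=4.5,fy=4.5,interpolation=2))
# deck yaw: white rim points
E
```

```text
1009 143.04461285977624 [-0.00134553  0.00026528] ((-4.2507171630859375, -5.3324432373046875), (139.9678497314453, 460.4859313964844), 53.01230239868164)
977 143.09008865025697 [-1.04818046e-03 -1.80114942e-06] ((-3.5362396240234375, -5.2888641357421875), (139.25979614257812, 459.1065979003906), 52.799842834472656)
```

View pics/w6c.png

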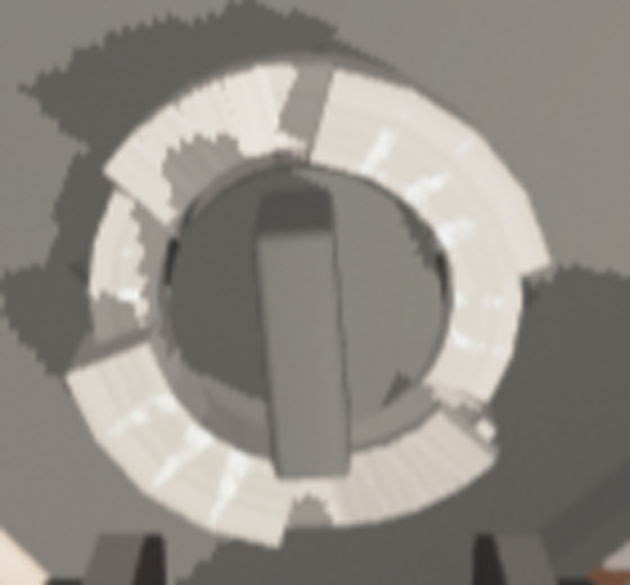

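The heights say the pot is seated: bar top 53.8 mm above the deck against 53.5 mm expected. But the bar reads about -37°, not -41°, so it may have slipped in the grip. I'll grip it again and finish the twist.

```bash
python3 - <<'E'
from h import *
tgt(-37,-.0345,-.0004,-.0005)
E
```

```text
rel [-0.076, 0.004, -0.012] [0.1098, -0.0007, -0.0001] deg 4.4 clock 11.1 F [ 0.6 -0.1 -0.7] j [-0.06  0.44  0.13  1.41 -0.5   2.62]
```

Call:
step_arm --moves '[[[-0.076,0.004,-0.012,0.03,0,0,0.27],[-0.076,0.004,-0.012,0.06,0,0,0.27],[-0.076,0.004,-0.012,0.085,0,0,0.27],[-0.076,0.004,-0.012,0.1,0,0,0.27],[-0.076,0.004,-0.012,0.108,0,0,0.27],[-0.076,0.004,-0.012,0.109,0,0,0.27],[-0.076,0.004,-0.012,0.11,0,0,0],[-0.076,0.004,-0.012,0.11,0,0,0],[-0.076,0.004,-0.012,0.11,0,0,0],[-0.076,0.004,-0.012,0.11,0,0,0],[-0.076,0.004,-0.012,0.11,0,0,0]]]' --force 120

```text
clock: 12.2
tcp_pos: [0.5448, -0.1428, 0.1443]
orientation: [0.626, 0.145, 0.573, -0.508]
wrist_force: [-3.7, 1.5, -1.2]
finger_gap: 0.0116
```

```bash
python3 - <<'E'
from h import *
where()
E
```

```text
u -34.6 dx -1.0 dy -0.5 mm bar -37.0 deg tilt [-0.03  0.04] F socket [-0.7 -4.  -1. ] M [-0.99  0.49  0.25] gap 0.0116 clk 12.2 j [-0.15  0.45 -0.09  1.14 -0.51  2.45]
```

Gripped, with little moment about the axis. I'm twisting clockwise while pressing moderately.

Call:
step_arm --moves '[[[0.03,0,0,0.002,0,0,0],[0.06,0,0,0.003,0,0,0],[0.09,0,0,0.003,0,0,0],[0.1,0,0,0.003,0,0,0]]]'

```text
clock: 12.6
tcp_pos: [0.5447, -0.1428, 0.1442]
orientation: [0.62, 0.175, 0.548, -0.534]
wrist_force: [-3.8, 9.1, 13.7]
finger_gap: 0.012
```

```bash
python3 - <<'E'
from h import *
where()
E
```

```text
u -34.7 dx -1.1 dy -0.6 mm bar -42.4 deg tilt [-0.02 -0.11] F socket [ 0.6 -6.7 15.5] M [-1.38  0.24  2.65] gap 0.012 clk 12.6 j [-0.15  0.45 -0.1   1.14 -0.51  2.55]
```

Call:
step_arm --moves '[[[0.02,0,0,0.004,0,0,0],[0.03,0,0,0.005,0,0,0],[0.03,0,0,0.005,0,0,0],[0,0,0,0,0,0,0],[0,0,0,0,0,0,0.26],[0,0,0,0,0,0,0.26],[0,0,0,0,0,0,0.26],[0,0,0,-0.01,0,0,0.26],[0,0,0,-0.03,0,0,0.26],[0,0,0,-0.06,0,0,0.4],[0,0,0,-0.11,0,0,0.4],[0,0,0,-0.11,0,0,0.4]]]'

```text
clock: 13.8
tcp_pos: [0.5671, -0.0893, 0.2461]
orientation: [0.623, 0.177, 0.544, -0.533]
wrist_force: [1.3, -0.4, -0.3]
finger_gap: 0.0343
```

```bash
cat > chk.py <<'E'
from cloud import *
import sys
where()
s=env.get_state();p,d=env.read_camera('wrist');save(sys.argv[1]+'.png',p)
P=cloud('wrist',d,p,s);L=(P-O)@S;np.savez(sys.argv[1]+'.npz',p=p,d=d,P=P,L=L)
rr=np.hypot(L[...,0],L[...,1]);h=L[...,2];m=d>0
k=m&(abs(h)<.008)&(rr>.06)&(rr<.09);print('deck',np.median(h[k]))
k=m&(h>.022)&(h<.036)&(rr>.033)&(rr<.046);print('collar',np.median(h[k]),k.sum())
k=m&(rr<.026)&(h>.05)&(h<.07);print('bar',np.median(h[k]),k.sum());Q=L[k]
print(cv2.minAreaRect((Q[:,:2]*1000).astype(np.float32)))
k=m&(rr<.026)&(h>.005)&(h<.04);print('body top',np.median(h[k]),k.sum())
# gap edges: annulus angles with low height
A=np.degrees(np.arctan2(L[...,1],L[...,0]));k=m&(rr>.036)&(rr<.044)
print([(a,round(float(np.median(h[k&(abs(A-a-2)<2)])*1e3),1)) for a in range(-180,180,4) if (k&(abs(A-a-2)<2)).sum()>5])
E
python3 chk.py w7
```

```text
u 82.5 dx -0.3 dy 2.0 mm bar -42.6 deg tilt [ 0.13 -0.7 ] F socket [-0.2  1.4 -0.2] M [ 0.12  0.41 -0.03] gap 0.0343 clk 13.8 j [-0.05  0.45  0.15  1.43 -0.5   2.65]
deck 0.001704373452983116
collar 0.0302896075885642 2745
bar 0.05529739074290525 976
((0.29762840270996094, -0.7512741088867188), (13.994239807128906, 45.741050720214844), 52.72267150878906)
body top 0.02058743931495665 1721
[(-180, 29.1), (-176, 29.3), (-172, 30.3), (-168, 29.7), (-164, 16.0), (-160, 15.7), (-156, 199.8), (-152, 206.5), (-148, 210.5), (-144, 205.2), (-140, 205.3), (-136, 205.1), (-132, 204.9), (-128, 206.8), (-124, 209.4), (-120, 205.7), (-116, 31.3), (-112, 31.1), (-108, 30.7), (-104, 30.8), (-100, 30.7), (-96, 30.8), (-92, 31.0), (-88, 30.6), (-84, 30.6), (-80, 30.3), (-76, 30.8), (-72, 30.8), (-68, 30.9), (-64, 30.7), (-60, 30.7), (-56, 31.0), (-52, 30.8), (-48, 30.4), (-44, 21.6), (-40, 21.4), (-36, 21.5), (-32, 22.5), (-28, 23.3), (-24, 23.9), (-20, 24.9), (-16, 25.7), (-12, 26.6), (-8, 27.5), (-4, 28.0), (0, 28.9), (4, 29.8), (8, 29.2), (12, 15.6), (16, 15.4), (20, 15.9), (24, 15.9), (28, 15.8), (32, 204.9), (36, 206.2), (40, 204.2), (44, 204.0), (48, 204.2), (52, 204.5), (56, 202.1), (60, 202.4), (64, 201.0), (68, 30.9), (72, 30.9), (76, 30.7), (80, 30.8), (84, 30.4), (88, 30.7), (92, 30.9), (96, 30.7), (100, 31.0), (104, 30.8), (108, 31.0), (112, 31.0), (116, 30.6), (120, 30.7), (124, 30.7), (128, 30.7), (132, 21.7), (136, 21.3), (140, 21.3), (144, 21.5), (148, 22.5), (152, 23.0), (156, 23.8), (160, 24.5), (164, 25.5), (168, 26.2), (172, 26.8), (176, 27.8)]
```

```bash
python3 - <<'E'
from cloud import *
for f in ['w3','w6','w7','w4']:
    try: z=np.load(f+'.npz');L=z['L'];d=z['d']
    except Exception: continue
    m=(d>0)&(abs(L[...,2])<.02)&(abs(L[...,0])<.13)&(abs(L[...,1])<.13)
    k=np.zeros(m.shape,np.uint8);k[m]=255
    k=cv2.morphologyEx(k,cv2.MORPH_OPEN,np.ones((5,5)));mm=k>0
    Q=L[mm];Q=Q[:,:2]
    # side edges: max |y| per x-bin
    for sgn in (1,-1):
        pts=[]
        for x0 in np.arange(-.09,.06,.005):
            q=Q[(Q[:,0]>x0)&(Q[:,0]<x0+.005)]
            if len(q)>5: pts.append((x0+.0025,(sgn*q[:,1]).max()*sgn))
        pts=np.array(pts)
        if len(pts)>5:
            pts=pts[abs(pts[:,1]-np.median(pts[:,1]))<.008]
            c=np.polyfit(pts[:,0],pts[:,1],1);print(f,sgn,len(pts),'yaw %.2f'%np.degrees(np.arctan(c[0])),c[1],np.std(pts[:,1]-np.polyval(c,pts[:,0])))
    pts=[]
    for y0 in np.arange(-.09,.09,.005):
        q=Q[(Q[:,1]>y0)&(Q[:,1]<y0+.005)]
        if len(q)>5:pts.append((y0+.0025,q[:,0].min()))
    pts=np.array(pts);pts=pts[abs(pts[:,1]-np.median(pts[:,1]))<.008];c=np.polyfit(pts[:,0],pts[:,1],1);print(f,'front yaw %.2f'%np.degrees(-np.arctan(c[0])),c[1])
z=np.load('w2.npz');T=z['T'];d=z['d']
k=(d>0)&(abs(T[...,1])<.03)&(abs(T[...,2])<.009)&(T[...,0]>-.021)&(T[...,0]<-.012)
Q=T[k][:,1:];print(len(Q),cv2.minAreaRect((Q*1e3).astype(np.float32)))
E
```

```text
w3 1 25 yaw -0.27 0.09894205536496883 0.00039017513899967666
w3 -1 30 yaw -0.11 -0.09965129405853629 0.00032226546584729555
w3 front yaw -0.31 -0.09203070081323277
w6 1 30 yaw -0.19 0.09966907690371259 0.000366577079788645
w6 -1 23 yaw 1.96 -0.09744424228446077 0.0011693362407188888
w6 front yaw 0.14 -0.09088620103158133
w7 1 30 yaw -0.03 0.09964969252080458 0.0002782896930500969
w7 -1 23 yaw 1.23 -0.09786863528159785 0.0012044064763346146
w7 front yaw 0.07 -0.09083871801494099
3054 ((1.0259990692138672, -0.8210573196411133), (46.58250427246094, 17.903030395507812), 5.054195404052734)
```

The frame's yaw checks out, so the bar really is at about -37°, 4° short of nominal. The torque limit I hit (about 2.65 N m) equals grip force × pad width, so the pot met a hard stop or the bar rocked in the pads. I'll grip again, twist with little axial load, and look while it is twisted.

```bash
python3 - <<'E'
from h import *
where();tgt(-39,-.0345,0,-.0006)
E
```

```text
u 79.7 dx -0.9 dy 1.3 mm bar -42.5 deg tilt [ 0.1  -0.55] F socket [-0.9  0.6 -0.9] M [ 0.01  0.48 -0.  ] gap 0.0341 clk 13.85 j [-0.06  0.45  0.15  1.43 -0.5   2.65]
rel [-0.061, 0.006, -0.008] [0.1142, -0.0028, -0.0015] deg 3.6 clock 13.85 F [ 0.7  0.1 -1.2] j [-0.06  0.45  0.15  1.43 -0.5   2.65]
```

Call:
step_arm --moves '[[[-0.061,0.006,-0.008,0.03,-0.003,-0.0015,0.27],[-0.061,0.006,-0.008,0.06,-0.003,-0.0015,0.27],[-0.061,0.006,-0.008,0.09,-0.003,-0.0015,0.27],[-0.061,0.006,-0.008,0.105,-0.003,-0.0015,0.27],[-0.061,0.006,-0.008,0.113,-0.003,-0.0015,0.27],[-0.061,0.006,-0.008,0.113,-0.003,-0.0015,0.27],[-0.061,0.006,-0.008,0.113,-0.003,-0.0015,0],[-0.061,0.006,-0.008,0.113,-0.003,-0.0015,0],[-0.061,0.006,-0.008,0.113,-0.003,-0.0015,0],[-0.061,0.006,-0.008,0.113,-0.003,-0.0015,0],[-0.061,0.006,-0.008,0.113,-0.003,-0.0015,0]]]' --force 120

```text
clock: 14.95
tcp_pos: [0.5442, -0.1426, 0.1462]
orientation: [0.624, 0.156, 0.564, -0.518]
wrist_force: [-3.1, 2.1, 1.0]
finger_gap: 0.0117
```

```bash
python3 - <<'E'
from h import *
where();
E
```

```text
u -33.0 dx -0.1 dy -1.1 mm bar -39.0 deg tilt [-0.02  0.03] F socket [-0.3 -3.6  1.3] M [-0.88  0.46  0.72] gap 0.0117 clk 14.95 j [-0.15  0.45 -0.09  1.15 -0.51  2.49]
```

Call:
step_arm --moves '[[[0.03,0,0,0,0,0,0],[0.06,0,0,0,0,0,0],[0.08,0,0,0,0,0,0],[0.1,0,0,0,0,0,0],[0.1,0,0,0,0,0,0]]]'

```text
clock: 15.45
tcp_pos: [0.5441, -0.1425, 0.1463]
orientation: [0.615, 0.187, 0.538, -0.545]
wrist_force: [-1.4, 1.0, 0.6]
finger_gap: 0.0116
```

```bash
python3 - <<'E'
from cloud import *
where();s=env.get_state();p,d=env.read_camera('wrist');save('w8.png',cv2.resize(p[130:340,220:420],None,fx=2.8,fy=2.8,interpolation=2))
P=cloud('wrist',d,p,s);L=(P-O)@S;np.savez('w8.npz',p=p,d=d,L=L)
E
```

```text
u -32.8 dx -0.1 dy -1.2 mm bar -44.6 deg tilt [-0.04  0.04] F socket [-0.1 -1.7  0.7] M [-0.38  0.24  2.86] gap 0.0116 clk 15.45 j [-0.15  0.45 -0.09  1.15 -0.51  2.59]
```

View pics/w8.png

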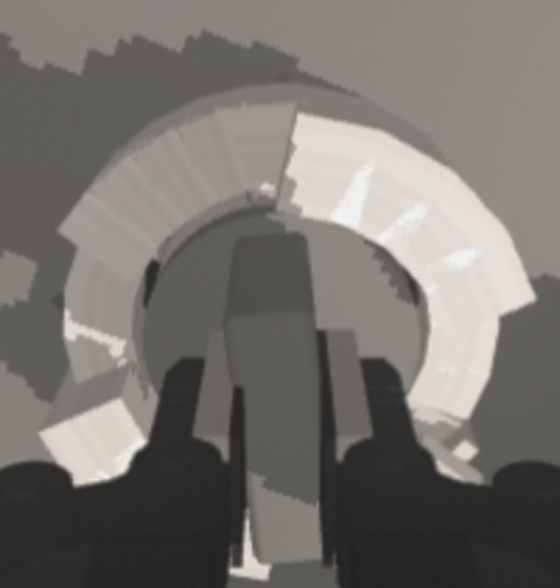

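While twisted to -44.6° against 2.9 N m, the image shows the bar (top edge near (270,235) in the crop) rocked in the pads. The pot itself doesn't move, so it's against its hard stop and bottomed. I'm releasing it and turning to the lid.

Call:
step_arm --moves '[[[-0.06,0,0,0,0,0,0],[-0.1,0,0,0,0,0,0],[-0.1,0,0,0,0,0,0.26],[-0.1,0,0,0,0,0,0.26],[-0.1,0,0,0,0,0,0.26],[-0.1,0,0,0,0,0,0.26],[-0.1,0,0,-0.01,0,0,0.26],[-0.1,0,0,-0.03,0,0,0.26],[-0.1,0,0,-0.06,0,0,0.26],[-0.1,0,0,-0.1,0,0,0.26],[-0.1,0,0,-0.14,0,0,0],[-0.1,0,0,-0.14,0,0,0]]]'

```text
clock: 16.7
tcp_pos: [0.5712, -0.0748, 0.2732]
orientation: [0.627, 0.157, 0.562, -0.516]
wrist_force: [0.1, 0.3, 0.8]
finger_gap: 0.0001
```

```bash
python3 chk.py w9 | head -6; python3 - <<'E'
from cloud import *
for f in ['top0','scene0']:
    z=np.load(f+'.npz');P=cloud(f[:-1],z['d'],z['p']);L=(P-O)@S
    m=(z['d']>0)&(abs(L[...,1])<.09)&(L[...,0]>.06)&(L[...,0]<.26)&(L[...,2]>.03)&(P[...,2]>.13)&(L[...,2]<.2)
    Q=L[m];print(f,len(Q),Q.min(0),Q.max(0),'world zmax',P[m][:,2].max())
    # per q, count of points near outer face  (local frame)
    best=[]
    for q in np.arange(1.7,2.2,.02):
        c,s=np.cos(q),np.sin(q);X=Q[:,0]-.075;Z=Q[:,2];lx=c*X-s*Z;lz=s*X+c*Z
        best.append((int(((abs(lz-.06)<.003)&(lx<0)&(lx>-.155)).sum()),round(q,2),round(-lx.min(),3),round(lz.max(),3)))
    print(sorted(best)[-6:])
    for yy in (-.45,-.42,-.40): 
        k=(z['d']>0)&(abs(P[...,1]-yy)<.01)&(abs(P[...,0]-.5)<.1);print(yy,np.percentile(P[k][:,2],[5,50,98]).round(3) if k.any() else None)
E
```

```text
u 113.5 dx 0.2 dy 0.8 mm bar -39.0 deg tilt [ 0.12 -0.48] F socket [ 0.1 -0.   0.8] M [0.03 0.42 0.01] gap 0.0001 clk 16.7 j [-0.03  0.46  0.23  1.52 -0.5   2.61]
deck 0.0017619678903667364
collar 0.030328941922267958 2271
bar 0.05533349514568428 786
((-0.3105449676513672, 0.20760154724121094), (13.96816349029541, 45.24125289916992), 52.98478698730469)
body top 0.02059846363090962 1422
top0 1624 [ 0.0908538  -0.07881411  0.03014921] [0.19273926 0.07610842 0.14423019] world zmax 0.3097278230584446
[(161, np.float64(1.9), np.float64(0.159), np.float64(0.074)), (161, np.float64(1.92), np.float64(0.159), np.float64(0.071)), (162, np.float64(1.74), np.float64(0.154), np.float64(0.096)), (162, np.float64(1.8), np.float64(0.156), np.float64(0.088)), (162, np.float64(1.94), np.float64(0.16), np.float64(0.068)), (169, np.float64(1.7), np.float64(0.152), np.float64(0.102))]
-0.45 [-0.007 -0.001  0.022]
-0.42 [-0.006  0.002  0.044]
-0.4 [-0.006  0.002  0.044]
scene0 1377 [ 0.08614517 -0.0773734   0.0300912 ] [0.19180584 0.07791553 0.15187391] world zmax 0.3115024398499133
[(164, np.float64(1.84), np.float64(0.162), np.float64(0.083)), (180, np.float64(1.94), np.float64(0.163), np.float64(0.068)), (190, np.float64(1.86), np.float64(0.162), np.float64(0.08)), (221, np.float64(1.92), np.float64(0.163), np.float64(0.071)), (224, np.float64(1.88), np.float64(0.162), np.float64(0.077)), (242, np.float64(1.9), np.float64(0.163), np.float64(0.074))]
-0.45 [-0.004  0.001  0.006]
-0.42 [-0.003  0.001  0.007]
-0.4 [-0.003  0.002  0.035]
```

The pot stands unchanged after release: bar top 53.6 mm above the deck, body top 18.8 mm. Next I go up, then around behind the lid with closed fingers pointing straight down.

```bash
cat >> h.py <<'E'
D=frame([0,0,-1],-sy)
def lidtip(q,r=.135,off=0.):  # point on outer face in world
    c,s=np.cos(q),np.sin(q);lz=.06+off
    return O+S@np.array([.075-r*c+lz*s,0,r*s+lz*c])
E
python3 - <<'E'
from h import *
rel([.575,-.06,.42],D)
print(O+S@np.array([.222,0,.081]))
E
```

```text
rel [-2.188, -0.273, 0.588] [-0.1375, -0.0472, 0.0379] deg 130.7 clock 16.75 F [-0.1 -0.2  0. ] j [-0.03  0.46  0.23  1.52 -0.5   2.61]
[ 0.48564157 -0.30525921  0.29096685]
```

Call:
step_arm --moves '[[[0,0,0,-0.05,-0.02,0.01,0],[0,0,0,-0.1,-0.04,0.03,0],[-2.188,-0.273,0.588,-0.1375,-0.047,0.038,0],[-2.188,-0.273,0.588,-0.1375,-0.047,0.038,0],[-2.188,-0.273,0.588,-0.1375,-0.047,0.038,0],[-2.188,-0.273,0.588,-0.1375,-0.047,0.038,0],[-2.188,-0.273,0.588,-0.1375,-0.047,0.038,0],[-2.188,-0.273,0.588,-0.1375,-0.047,0.038,0],[-2.188,-0.273,0.588,-0.1375,-0.047,0.038,0],[-2.188,-0.273,0.588,-0.1375,-0.047,0.038,0],[-2.188,-0.273,0.588,-0.1375,-0.047,0.038,0],[-2.188,-0.273,0.588,-0.1375,-0.047,0.038,0]]]'

```text
clock: 17.95
tcp_pos: [0.5746, -0.0602, 0.4193]
orientation: [0.697, -0.239, 0.671, 0.09]
wrist_force: [-0.4, 0.1, 0.1]
finger_gap: 0.0
```

```bash
python3 - <<'E'
from h import *
rel([.4856,-.3053,.42],D)
E
```

```text
rel [-0.744, -0.093, 0.199] [0.0398, -0.1737, -0.1904] deg 44.5 clock 17.95 F [-0.4  0.1  0.1] j [-0.15  0.25  0.38  1.58 -0.18  0.94]
```

Call:
step_arm --moves '[[[-0.744,-0.093,0.199,0.04,-0.174,-0.19,0],[-0.744,-0.093,0.199,0.04,-0.174,-0.19,0],[-0.744,-0.093,0.199,0.04,-0.174,-0.19,0],[-0.744,-0.093,0.199,0.04,-0.174,-0.19,0],[-0.744,-0.093,0.199,0.04,-0.174,-0.19,0],[-0.744,-0.093,0.199,0.04,-0.174,-0.19,0],[-0.744,-0.093,0.199,0.04,-0.174,-0.19,0],[-0.744,-0.093,0.199,0.04,-0.174,-0.19,0],[-0.744,-0.093,0.199,0.04,-0.174,-0.19,0]]]'

```text
clock: 18.85
tcp_pos: [0.4861, -0.3047, 0.4195]
orientation: [0.58, -0.404, 0.58, 0.405]
wrist_force: [0.4, 0.1, -0.8]
finger_gap: -0.0001
```

```bash
python3 - <<'E'
from cloud import *
rel([.4856,-.3053,.302],D)
s=env.get_state();p,d=env.read_camera('wrist');save('w10.png',p)
p,d=env.read_camera('scene');save('s10.png',p[40:300,150:500])
E
```

```text
rel [-0.001, 0.0, -0.0] [0.1175, 0.0002, -0.0007] deg 0.1 clock 18.85 F [ 0.4  0.1 -0.8] j [-0.7   0.35  0.53  1.75  0.   -0.35]
```

View pics/w10.png

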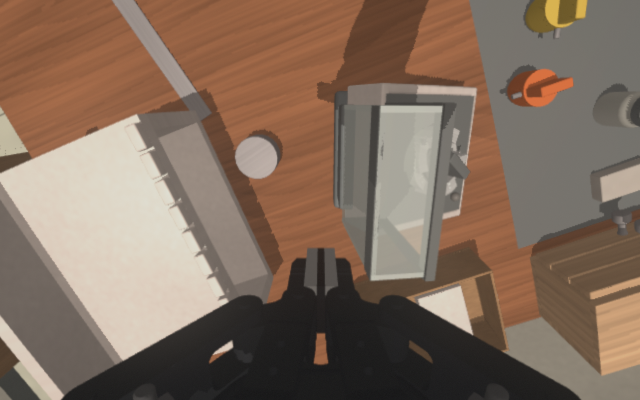

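View pics/s10.png

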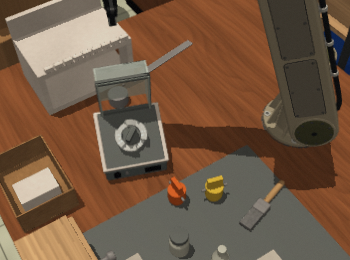

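The fingers, at (320,260), are behind the open lid, whose grey edges span (370–440, 105–280). I'll check the lid pose against its model in this view.

```bash
python3 - <<'E'
from cloud import *
s=env.get_state();p,d=env.read_camera('wrist')
for q in (1.85,1.95,2.05):
    c,sn=np.cos(q),np.sin(q);W=[]
    for r,y,z in [(.15,-.075,.06),(.15,.075,.06),(.15,-.075,0),(.15,.075,0),(0,-.075,.06),(0,.075,.06)]:
        W.append(O+S@np.array([.075-r*c+z*sn,y,r*sn+z*c]))
    u=proj('wrist',W,s);print(q,u.round(0).tolist())
    if q==1.95:
        for a in u: cv2.circle(p,tuple(int(v) for v in a),3,(255,0,0),-1)
save('w11.png',p)
P=cloud('wrist',d,p,s);L=(P-O)@S
m=(d>0)&(abs(L[...,1])<.08)&(L[...,0]>.09)&(L[...,2]>.06)&(L[...,2]<.16)&(L[...,0]<.22)
print(m.sum(),L[m].max(0),L[m].min(0))
Q=L[m];r=np.hypot(Q[:,0]-.075,Q[:,2]);k=(r>.158)&(r<.166);print('outer front corner q',np.percentile(np.pi-np.arctan2(Q[k][:,2],Q[k][:,0]-.075)-0*1,[5,50,95])+np.arctan2(.06,.15),k.sum())
E
```

```text
1.85 [[405.0, 106.0], [391.0, 281.0], [473.0, 106.0], [450.0, 273.0], [343.0, 104.0], [341.0, 222.0]]
1.95 [[383.0, 106.0], [373.0, 279.0], [457.0, 106.0], [435.0, 274.0], [342.0, 104.0], [340.0, 221.0]]
2.05 [[362.0, 105.0], [355.0, 277.0], [438.0, 106.0], [420.0, 275.0], [341.0, 104.0], [339.0, 219.0]]
15033 [0.19163443 0.07718063 0.14595431] [ 0.11185591 -0.07791554  0.06000445]
outer front corner q [2.62936967 2.68905124 2.74170369] 4030
```

View pics/w11.png

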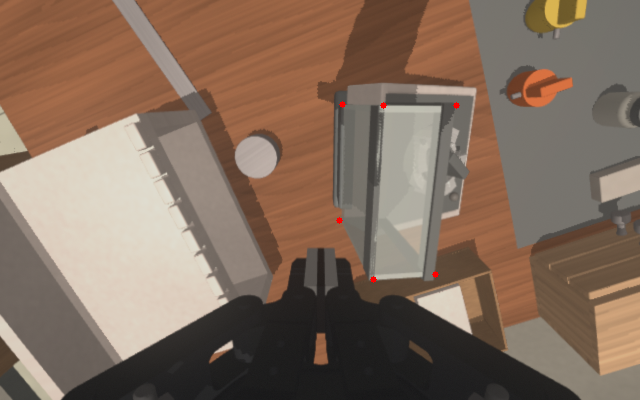

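Call:
step_arm --moves '[[[0,0,0,0.04,0,0,0],[0,0,0,0.08,0,0,0],[0,0,0,0.11,0,0,0],[0,0,0,0.117,0,0,0],[0,0,0,0.117,0,0,0]]]'

```text
clock: 19.5
tcp_pos: [0.4864, -0.3027, 0.3031]
orientation: [0.579, -0.405, 0.579, 0.406]
wrist_force: [-0.2, 0.6, 0.8]
finger_gap: -0.0005
```

```bash
cat >> h.py <<'E'
def lidpath(qs,r=.135,off=.008):
    s=env.get_state();R0=Rq(s['orientation'])
    for q in qs:
        t=R0.T@(lidtip(q,r,off)+[0,0,.011]-np.array(s['tcp_pos']));print(round(q,2),t.round(3).tolist())
    print(R.from_matrix(R0.T@D).as_rotvec().round(3),s['wrist_force'].round(1),s['tcp_pos'].round(4),s['clock'],s['joint_pos'].round(2))
E
python3 - <<'E'
from h import *
lidpath(np.arange(2.1,1.0,-.1))
E
```

```text
2.1 [0.01, -0.0, 0.015]
2.0 [0.004, -0.0, 0.029]
1.9 [-0.001, -0.0, 0.043]
1.8 [-0.004, -0.0, 0.058]
1.7 [-0.006, -0.0, 0.073]
1.6 [-0.006, -0.0, 0.088]
1.5 [-0.005, -0.0, 0.103]
1.4 [-0.002, -0.0, 0.118]
1.3 [0.002, -0.001, 0.133]
1.2 [0.007, -0.001, 0.147]
1.1 [0.014, -0.001, 0.16]
[ 0.003  0.    -0.001] [-0.2  0.6  0.8] [ 0.4864 -0.3027  0.3031] 19.5 [-0.7   0.3   0.18  1.45 -0.   -0.35]
```

Call:
step_arm --moves '[[[0,0,0,0.006,0,0.015,0],[0,0,0,0.004,0,0.029,0],[0,0,0,-0.001,0,0.043,0],[0,0,0,-0.004,0,0.058,0],[0,0,0,-0.006,0,0.073,0],[0,0,0,-0.006,0,0.088,0],[0,0,0,-0.005,0,0.103,0],[0,0,0,-0.002,0,0.118,0],[0,0,0,0.002,0,0.133,0],[0,0,0,0.007,0,0.147,0],[0,0,0,0.014,0,0.16,0]]]'

```text
clock: 20.6
tcp_pos: [0.5415, -0.1512, 0.2886]
orientation: [0.579, -0.405, 0.579, 0.406]
wrist_force: [-0.3, -1.0, -0.0]
finger_gap: -0.0003
```

```bash
python3 - <<'E'
from h import *
lidpath(np.arange(1.0,.15,-.1))
p,d=env.read_camera('scene');save('s12.png',cv2.resize(p[60:260,200:400],None,fx=3,fy=3))
p,d=env.read_camera('wrist');save('w12.png',p)
E
```

```text
1.0 [0.008, -0.001, 0.012]
0.9 [0.017, -0.001, 0.023]
0.8 [0.028, -0.001, 0.034]
0.7 [0.04, -0.001, 0.044]
0.6 [0.052, -0.001, 0.052]
0.5 [0.065, -0.001, 0.059]
0.4 [0.079, -0.001, 0.065]
0.3 [0.094, -0.001, 0.07]
0.2 [0.109, -0.001, 0.073]
[ 0.003  0.    -0.001] [-0.3 -1.  -0. ] [ 0.5415 -0.1512  0.2886] 20.6 [-0.42  0.28  0.11  1.4   0.   -0.07]
```

View pics/s12.png

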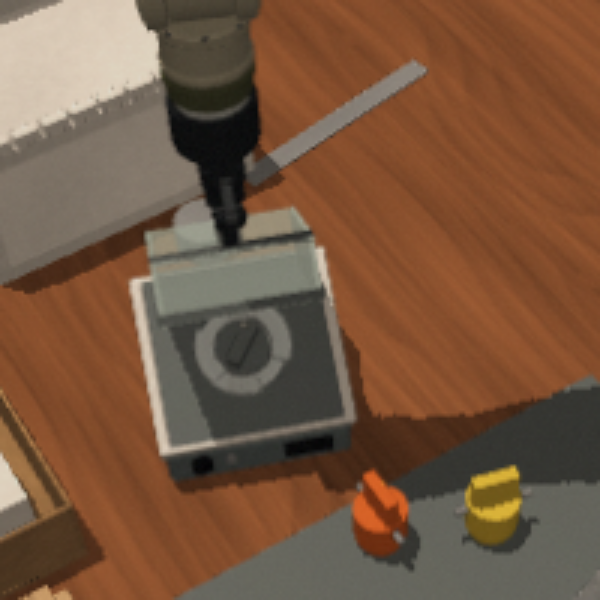

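View pics/w12.png

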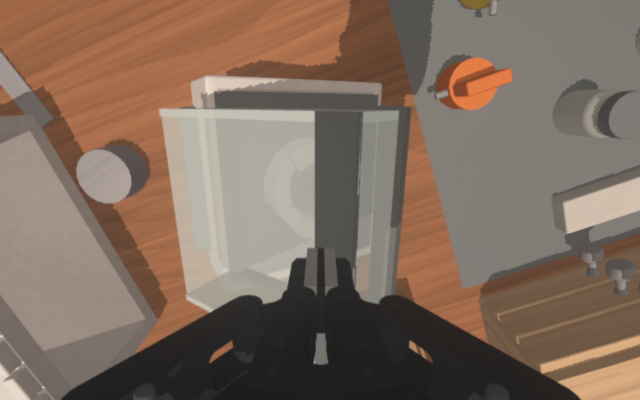

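The lid swings ahead of the fingertips, with its clear face at about 60° in the scene view, and the force is near zero. I'll continue.

Call:
step_arm --moves '[[[0,0,0,0.008,0,0.012,0],[0,0,0,0.017,0,0.023,0],[0,0,0,0.028,0,0.034,0],[0,0,0,0.04,0,0.044,0],[0,0,0,0.052,0,0.052,0],[0,0,0,0.065,0,0.059,0],[0,0,0,0.079,0,0.065,0],[0,0,0,0.092,0,0.07,0],[0,0,0,0.096,0,0.07,0]]]'

```text
clock: 21.6
tcp_pos: [0.5641, -0.0831, 0.1897]
orientation: [0.578, -0.404, 0.579, 0.408]
wrist_force: [0.0, 2.0, 1.8]
finger_gap: -0.0002
```

```bash
python3 - <<'E'
from h import *
lidpath([.3,.25,.2,.15,.1,.05,0,-.05])
where()
p,d=env.read_camera('scene');save('s13.png',cv2.resize(p[60:260,200:400],None,fx=3,fy=3))
E
```

```text
0.3 [-0.005, -0.003, -0.002]
0.25 [0.002, -0.003, -0.0]
0.2 [0.01, -0.003, 0.001]
0.15 [0.017, -0.003, 0.002]
0.1 [0.025, -0.003, 0.002]
0.05 [0.032, -0.003, 0.002]
0 [0.04, -0.003, 0.002]
-0.05 [0.047, -0.003, 0.001]
[ 0.006  0.002 -0.005] [0.  2.  1.8] [ 0.5641 -0.0831  0.1897] 21.6 [-0.29  0.33 -0.06  1.19  0.    0.06]
u 36.1 dx -32.6 dy -2.9 mm bar 90.5 deg tilt [28.73  0.31] F socket [-0.7 -0.7  2.5] M [-0.05  0.38 -0.02] gap -0.0002 clk 21.6 j [-0.29  0.33 -0.06  1.19  0.    0.06]
```

View pics/s13.png

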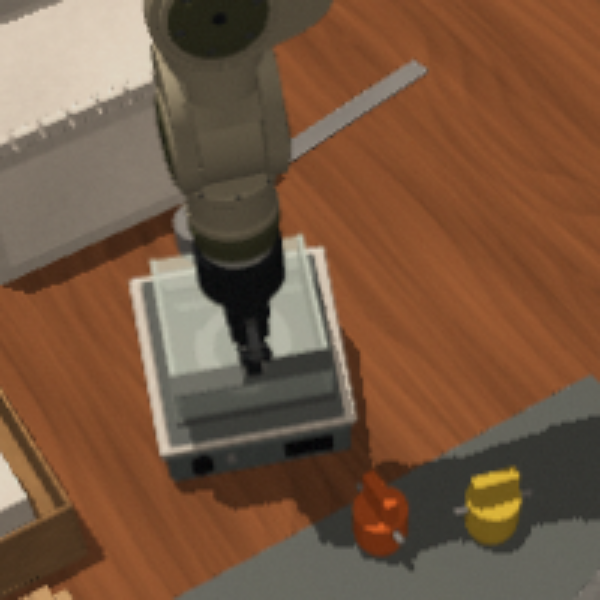

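Call:
step_arm --moves '[[[0,0,0,0.006,0,0,0],[0,0,0,0.012,0,0.001,0],[0,0,0,0.018,0,0.002,0],[0,0,0,0.024,0,0.002,0],[0,0,0,0.028,0,0.002,0],[0,0,0,0.03,0,0.002,0]]]'

```text
clock: 22.25
tcp_pos: [0.5646, -0.0815, 0.1594]
orientation: [0.578, -0.404, 0.579, 0.408]
wrist_force: [2.2, 2.2, 1.4]
finger_gap: -0.0002
```

```bash
python3 - <<'E'
from h import *
lidpath([.1,.05,0,-.05]);where()
E
```

```text
0.1 [-0.005, -0.003, 0.001]
0.05 [0.002, -0.003, 0.001]
0 [0.01, -0.003, 0.0]
-0.05 [0.017, -0.003, -0.0]
[ 0.006  0.002 -0.006] [2.2 2.2 1.4] [ 0.5646 -0.0815  0.1594] 22.25 [-0.29  0.35 -0.11  1.12  0.    0.06]
u 10.7 dx -49.2 dy -3.0 mm bar 90.4 deg tilt [28.72  0.32] F socket [-1.8  1.3  2.6] M [ 0.24  0.48 -0.1 ] gap -0.0002 clk 22.25 j [-0.29  0.35 -0.11  1.12  0.    0.06]
```

Call:
step_arm --moves '[[[0,0,0,0.003,0,0,0],[0,0,0,0.006,0,0,0],[0,0,0,0.009,0,0,0],[0,0,0,0.012,0,0,0],[0,0,0,0.014,0,0,0]]]'

```text
clock: 22.75
tcp_pos: [0.5645, -0.082, 0.1459]
orientation: [0.578, -0.405, 0.58, 0.408]
wrist_force: [-1.3, -0.4, 12.7]
finger_gap: 0.0004
```

```bash
python3 - <<'E'
from h import *
lidpath([.05,0,-.05]);where()
E
```

```text
0.05 [-0.011, -0.003, 0.001]
0 [-0.004, -0.003, 0.001]
-0.05 [0.004, -0.003, 0.0]
[ 0.005  0.001 -0.005] [-1.3 -0.4 12.7] [ 0.5645 -0.082   0.1459] 22.75 [-0.29  0.35 -0.14  1.08  0.    0.06]
u -1.2 dx -55.6 dy -3.0 mm bar 90.4 deg tilt [28.68  0.27] F socket [ 7.1 -1.1 10.6] M [-0.15 -0.19  0.08] gap 0.0004 clk 22.75 j [-0.29  0.35 -0.14  1.08  0.    0.06]
```

Call:
step_arm --moves '[[[0,0,0,0.002,0,-0.001,0],[0,0,0,0.004,0,-0.002,0],[0,0,0,0.005,0,-0.003,0],[0,0,0,0.006,0,-0.003,0]]]'

```text
clock: 23.15
tcp_pos: [0.5646, -0.0827, 0.1452]
orientation: [0.58, -0.406, 0.577, 0.408]
wrist_force: [-7.9, 11.5, 37.4]
finger_gap: -0.0001
```

```bash
python3 - <<'E'
from h import *
where()
E
```

```text
u -2.2 dx -55.4 dy -2.7 mm bar 90.3 deg tilt [2.892e+01 2.000e-02] F socket [ 11.7 -11.3  36.4] M [-2.24  1.63  1.23] gap -0.0001 clk 23.15 j [-0.29  0.35 -0.14  1.08  0.01  0.06]
```

The lid is firm at 36 N, well above the catch force. I'm backing off to check that it stays shut.

Call:
step_arm --moves '[[[0,0,0,0,0,0,0],[0,0,0,-0.01,0,0,0],[0,0,0,-0.04,0,0,0],[0,0,0,-0.08,0,0,0],[0,0,0,-0.12,0,0,0],[0,0,0,-0.16,0,0,0],[0,0,0,-0.2,0,0,0],[0,0,0,-0.2,0.05,0.05,0],[0,0,0,-0.2,0.1,0.1,0],[0,0,0,-0.2,0.1,0.1,0]]]'

```text
clock: 24.15
tcp_pos: [0.5029, 0.045, 0.3457]
orientation: [0.58, -0.405, 0.577, 0.408]
wrist_force: [0.7, 1.2, 0.7]
finger_gap: 0.0001
```

```bash
python3 - <<'E'
from cloud import *
s=env.get_state();print(s['tcp_pos'],s['clock'],s['wrist_force'])
for c in ['top','scene','wrist']:
    p,d=env.read_camera(c);P=cloud(c,d,p,s);L=(P-O)@S
    m=(d>0)&(abs(L[...,1])<.07)&(L[...,0]>-.07)&(L[...,0]<.06)&(L[...,2]>.056)&(L[...,2]<.13)
    Q=L[m];print(c,m.sum(),[ (round(a,2),np.percentile(Q[(Q[:,0]>a)&(Q[:,0]<a+.02)][:,2],[10,50,90]).round(4).tolist()) for a in np.arange(-.08,.06,.02) if ((Q[:,0]>a)&(Q[:,0]<a+.02)).sum()>5])
    u=proj(c,[O+S@np.array([.075-r,y,z]) for r in (0,.15) for y in (-.075,.075) for z in (0,.06)],s);
    save(c+'14.png',p)
    q=p.copy()
    for a in u: cv2.circle(q,tuple(int(v) for v in a),2,(255,0,0),-1)
    if c=='scene': save('s14.png',np.hstack([cv2.resize(x[110:230,220:340],None,fx=3.3,fy=3.3) for x in (p,q)]))
    if c=='wrist': save('w14.png',q)
E
```

```text
[0.50289603 0.04499455 0.34572054] 24.15 [0.74835191 1.15750235 0.65233876]
top 1846 [(np.float64(-0.08), [0.0571, 0.0605, 0.0643]), (np.float64(-0.06), [0.057, 0.0599, 0.0634]), (np.float64(-0.04), [0.0569, 0.0594, 0.0629]), (np.float64(-0.02), [0.057, 0.0595, 0.0629]), (np.float64(0.0), [0.0574, 0.06, 0.0627]), (np.float64(0.02), [0.057, 0.0597, 0.0626]), (np.float64(0.04), [0.057, 0.0596, 0.0631])]
scene 2140 [(np.float64(-0.08), [0.0607, 0.0636, 0.0668]), (np.float64(-0.06), [0.0598, 0.0635, 0.0668]), (np.float64(-0.04), [0.0596, 0.0628, 0.0665]), (np.float64(-0.02), [0.0591, 0.0627, 0.067]), (np.float64(0.0), [0.0588, 0.0627, 0.0665]), (np.float64(0.02), [0.059, 0.0627, 0.0658]), (np.float64(0.04), [0.059, 0.063, 0.0667])]
wrist 13218 [(np.float64(-0.08), [0.0609, 0.0619, 0.0628]), (np.float64(-0.06), [0.0601, 0.0612, 0.0625]), (np.float64(-0.04), [0.06, 0.0609, 0.0619]), (np.float64(-0.02), [0.0603, 0.0612, 0.0622]), (np.float64(0.0), [0.06, 0.061, 0.062]), (np.float64(0.02), [0.0601, 0.0611, 0.0621]), (np.float64(0.04), [0.0601, 0.0611, 0.0621])]
```

View pics/s14.png

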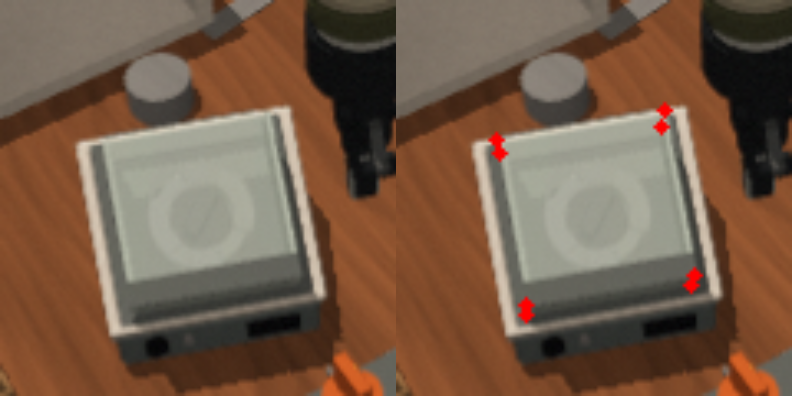

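View pics/w14.png

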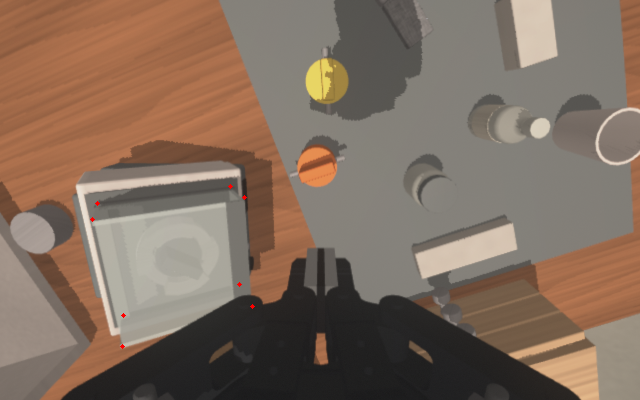

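View pics/top14.png

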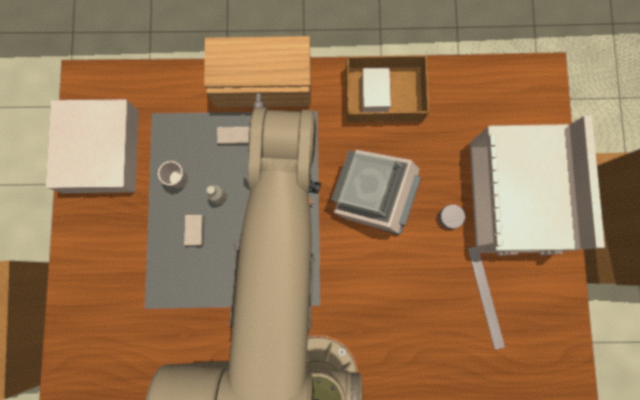

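```bash
python3 -c "
from h import *
print(env.get_state()['clock']);print(env.hand_in())"
```

```text
24.3
the job is handed in; nothing more can be done
None
```

The pot is in the mixer and the lid is shut. I handed the job in at 24.3 s with the arm clear of everything.

- **Pot:** I gripped the metal pot by its bar, lowered it in through the collar gaps and turned it clockwise while pressing. It did not sink further under about 43 N. After release, its bar top was 53.6 mm above the deck (53.5 expected) and its body top 18.8 mm (18.5 expected).
- **Lid:** I swung it over from behind and pressed to about 36 N on firm seating. After backing off, its outer face lay flat at about 60–63 mm in all three cameras, so it is latched and stayed down.
- **Other things:** the arm touched none of the bystanders, and those I could see were where they started.

**One check disagreed:** the bar's final angle measured about -37°, not the nominal -41°. I gripped it again twice and twisted to about 2.9 N m, and it did not move. The bar rocked in the finger pads instead, so I took -37° as the hard stop; I could not see the pins themselves to confirm it.

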